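# Park the contact wheel in its dock

### The arm

A 6-joint arm with a two-finger parallel gripper is mounted at the origin on the work surface. World frame = base frame: x ahead of the robot, y to its left, z up, the work surface at z = 0. Lengths are in m, angles in rad, forces in N, time in s.
With the tool pointing down it reaches from about 0.3 to 0.775 m from the base axis. Payload 14.6 kg.
Tool frame: the origin (TCP) lies midway between the tips of the shut fingers; the grasp point (between the pads) lies 19 mm behind it; z points along the fingers, y is the direction in which the jaws open and shut (so a half turn about z gives the same grasp; the last joint's range is limited). The gripper opens to 94 mm and grips with 3 to 60 N. Pads are 16 mm wide; open, the fingers measure 119 mm over their backs; the gripper's body (75 mm by 177 mm) begins 78 mm behind the grasp point.
Start: joints at [-1.331, 0.3, 1.521, -0, 1.321, -0.067], TCP at [0.166, -0.524, 0.205] pointing down, gripper open.
Joint ranges: [-3.03, 3.03], [-0.79, 2.21], [0.23, 2.52], [-1.04, 4.18], [0, 3.07], [-2.55, 2.55]. Speed limits (rad/s): [2.22, 2.22, 2.57, 3.14, 3.14, 3.14].

### API

Orientations are given as a unit quaternion [w, x, y, z].
In Python, from rig import sense, capture, job_done gives the robot as it stands.
- The arm moves only by the shell command python3 -m pendant 'ROWS' [FORCE]. ROWS is JSON, a list of rows, each a list of 5 numbers: the shift along the world's x, y, z normalised to -1 to 1, where 1 is 0.06 m, then the turn about the world's z normalised to -1 to 1, where 1 is 0.08 rad, then the opening in per cent of the stroke, from 0 (shut) to 100 (fully open). In form: [[tx, ty, tz, turn, gripper], ...]. A call has 1 to 20 rows; each row shifts and turns the commanded pose from where the row before left it; what a row does not reach is not made up. A row lasts 1/8 s, in which the tool goes at most 62.5 mm and 10.7 degrees, less where a joint would pass 70% of its speed; a pose out of reach is approached as far as the arm can. A call with a number of a shift or a turn outside -1 to 1 is refused whole. A call with a gripper value outside its range is refused whole. The fingers move at their own pace and stop on an object; FORCE is the grip in N (left out, the last holds). Time passes only in rows, so rows that do not move let the fingers close. It gives the time, the measured TCP pose, the force and the opening at its end, in the units of the state.
- sense(): the state, without advancing time (a new reading comes with each control period).
- capture(name): name is "scene" or "top"; returns a dict with "img" (480x640x3 uint8, blue, green, red), "intrinsics" (3x3 intrinsics, pixels), "D" ([k1, k2, p1, p2, k3] as OpenCV has them; the pictures are not rectified), "R" (3x3) and "t" (3): a world point X has camera coordinates R X + t. Camera axes: x right, y down, z forward; pixel columns grow to the right and rows downward; lengths in m; the calibration is good to about 2 mm. A picture is of the moment at which its call begins. There is no depth.
- job_done(): hands the job in, once; it reports no verdict.
The state is a dict: "t": time; "q": joint angles; "dq": joint speeds; "joint_efforts": joint torques, N m; "tcp_pos": TCP position; "eef_rot": TCP orientation; "force": force on the tool from outside, world axes, zero at the start; "wrist_torque": the same for the moment, N m; "opening": finger opening in m.
Only numpy, scipy, OpenCV 4.12 (cv2) and the standard library are available. Lean on these libraries where they do the work, as an engineer would, in place of code of your own. Each camera call takes 0.05 s, during which the arm holds its last target.

### The job

Park the sanding wheel: roll it along the table on its rim, neither lifting nor dragging it nor letting it tip over, into the nylon dock, and push it on between the sprung pads until the buffer at the end gives about 2 to 5 mm, never more than 7. Then let go and leave it standing there with the buffer still pressed, and the other things on the table left where they are.

Things in the scene. Friction and masses are not known exactly. Their poses are not given: they have to be found in the camera images.
- wheel: Sanding contact wheel: disc 90 mm across, 30 mm thick, black tread, aluminium sides, 0.25 to 0.5 kg, standing on its rim, free to roll. Origin: hub centre, 45 mm above the table. y = axle, level; at the start x is the level rolling direction and z up; both turn as it rolls. Round steel spindle ends 13 mm across stand 5 mm out of both sides: 40 mm over both. Pinched there from above (about 10 N) and kept lightly on the table (about 5 N) it rolls; held harder or lifted it skids
- balance_hole (a point): Dark 10 mm balance hole seen in the wheel's side faces; this point is 28 mm from the hub centre, midway through the thickness. At the start straight above the hub; after half a turn (141 mm of rolling) straight below it
- dock: Off-white nylon fork bolted to the table. Origin on the table between the cheeks; x = level way in, y left of it, z up. Two cheeks 50 mm high, from 25 mm before the origin to the end block, outer faces 86 mm apart; feet 8 mm high out to 66 mm each side; end block 66 mm high, 75 to 101 mm beyond the origin. Floor: bare table. No room for fingers beside the wheel inside: push its rim from behind
- pads (a point): Point 45 mm over the dock's origin, axes as the dock, between two sprung grey pads (8 to 34 mm above the table, 10 mm before to 51 mm beyond this point; 26 mm apart at rest; flares opening to about 50 mm reach 35 mm before it). Each gives up to 6 mm and presses the wheel with about 4 N: pushing in rubs with some 4 to 15 N, and the wheel then stays where it is left, even against the buffer
- buffer (a joint): Travel in m of the round black sprung buffer (26 mm across, centre 45 mm up, on a rod before the end block): 0 at rest, grows as the rim pushes it, 1 N per mm, solid at 12 mm; reading noisy by 0.5 mm. Its rod is clamped at an unknown setting: the rim meets it with the hub anywhere from 10 mm before to 10 mm beyond point pads, so it must be felt for
- sanding_block: Bystander: cork sanding block with a grey felt sole, 95 x 50 x 35 mm; origin under its centre
- oil_bottle: Bystander: clear plastic bottle, 56 mm across, 130 mm tall; origin under its centre
- small_disc: Bystander: small black rubber disc pad lying flat, 66 mm across, 20 mm thick with its boss; origin under its centre
- bushing: Bystander: off-white nylon bushing standing on end, 44 mm across, 26 mm tall; origin under its centre

How it is judged:
On the way:
1. the wheel has rolled about half a turn along the table, outside the dock: its balance hole, on top at the start, has come to the bottom (at least 14 mm below the hub) (height (world z) of balance_hole below 0.031 m and distance of wheel from where it was at the start of the episode above 0.06 m and x of wheel in the frame of pads below -0.035 m), for 0.1 s.
At the end, for the whole second after the job is handed in: The wheel stands still on its rim between the pads (hub within 4 mm of the dock's middle and of 45 mm height, 12 mm before to 20 mm beyond site pads, axle within 0.1 rad of square to the dock) and keeps the buffer pressed in by 1.5 to 6 mm (value of joint buffer between 0.0015 and 0.006 m and x of wheel in the frame of pads between -0.012 and 0.02 m and y of wheel in the frame of pads between -0.004 and 0.004 m and z of wheel in the frame of pads between -0.004 and 0.004 m and angle between the y axis of wheel and the y axis of pads, either way round below 0.1 rad and linear speed of wheel below 0.01 m/s and angular speed of wheel below 0.1 rad/s); the robot touches nothing.
It fails at once if the wheel is lifted more than 12 mm off the table (height (world z) of wheel above 0.057 m).
It fails at once if the wheel tips more than 0.4 rad from upright (angle between wheel's own y axis and vertical below 1.17 rad or angle between wheel's own y axis and vertical above 1.97 rad).
It fails at once if the buffer is squashed by more than 7 mm (7 N) (value of joint buffer above 0.007 m).
It fails at once if a bystander is moved more than 20 mm (distance of any of sanding_block, oil_bottle, small_disc, bushing from where it was at the start of the episode above 0.02 m).
It also fails if it takes over 72 s, if anything falls off the work surface, if the arm or the gripper's body presses on something with over 40 N, if the wrist force passes 120 N, or if a joint passes its speed limit or range.

## Working session

There is one attempt and no reset: what is moved stays moved. The work goes in short steps, Python scripts to look and compute and a shell command to move; the robot and the scene stay as the last step left them, time stands still between calls to the robot, and variables do not carry over. Pictures are saved under pics/ and viewed, and the job is handed in when it is done.

```bash
ls; mkdir -p pics; python3 - <<'E'
from rig import sense,capture
import cv2,numpy as np
s=sense();print(s)
for n in("scene","top"):
    c=capture(n);cv2.imwrite(f"pics/{n}0.png",c["img"]);np.savez(f"{n}0.npz",**c)
    print(n,c["intrinsics"],c["D"],c["R"],c["t"])
E
```

```text
pics
{'t': 0.0, 'q': array([-1.33063834e+00,  3.00464679e-01,  1.52160057e+00,  2.62512761e-05,
        1.32064801e+00, -6.66098904e-02]), 'dq': array([-5.48828397e-04, -7.57484755e-06,  1.48183411e-04,  1.34645908e-03,
       -4.34703691e-04, -7.54387712e-04]), 'joint_efforts': array([ 3.92881979e-03, -5.31799972e+01, -3.52734983e+01,  7.10188597e-02,
        2.44167808e-02, -1.38293476e-04]), 'tcp_pos': array([ 0.16602583, -0.52407351,  0.20488159]), 'eef_rot': array([-5.59294751e-04,  9.88260071e-01,  1.52779969e-01, -3.58911379e-05]), 'force': array([ 1.49648149e+00, -2.85766760e-01, -5.81522717e-05]), 'wrist_torque': array([ 0.02604214, -0.0440594 , -0.0210268 ]), 'opening': 0.09384511014864892}
scene [[570.49263537   0.         325.29053907]
 [  0.         570.49263537 239.74075655]
 [  0.           0.           1.        ]] [-0.02774976  0.          0.          0.          0.        ] [[-0.2719359   0.96231395 -0.00165262]
 [ 0.81252529  0.22868698 -0.53619484]
 [-0.51560984 -0.14715342 -0.84409263]] [ 0.1390887  -0.40511973  1.24998013]
top [[440.94174865   0.         307.47608459]
 [  0.         440.94174865 244.28325865]
 [  0.           0.           1.        ]] [-0.03748784  0.          0.          0.          0.        ] [[ 0.00550637 -0.99863775  0.05188765]
 [-0.99834929 -0.00845645 -0.05680839]
 [ 0.05716979 -0.05148919 -0.99703585]] [-0.02993497  0.54401497  0.76334827]
```

View pics/scene0.png

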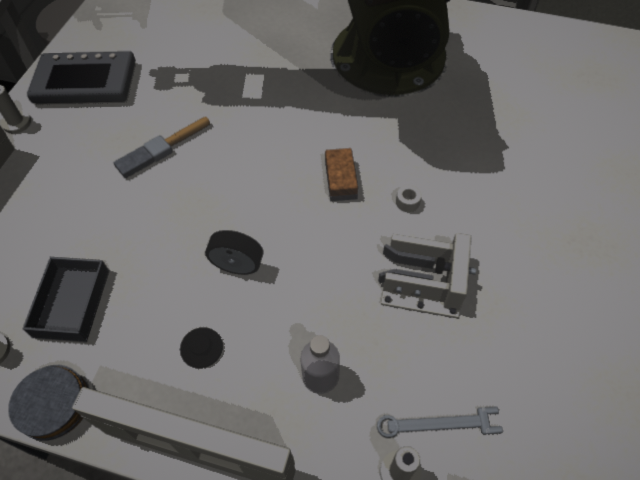

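View pics/top0.png

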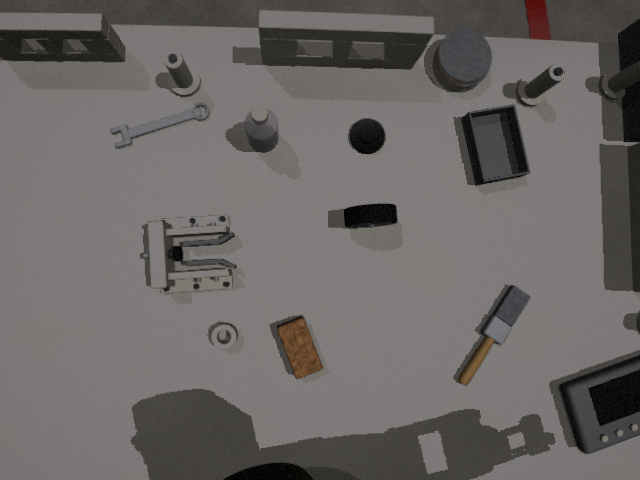

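The wheel is at about (370,215) in the top view. The dock is at about (190,253), with its mouth facing right, and the bystanders are clear of the direct lane. I'll enlarge both views.

```bash
cat > h.py <<'E'
import numpy as np,cv2
from rig import sense,capture
def load(f):
    return dict(np.load(f))
def proj(c,P):
    P=np.atleast_2d(np.array(P,float))
    return cv2.projectPoints(P,cv2.Rodrigues(c["R"])[0],c["t"],c["intrinsics"],c["D"])[0].reshape(-1,2)
def back(c,uv,z):
    p=cv2.undistortPoints(np.array(uv,float).reshape(-1,1,2),c["intrinsics"],c["D"]).reshape(-1,2)
    o=-c["R"].T@c["t"];out=[]
    for a in p:
        d=c["R"].T@np.array([a[0],a[1],1]);out.append(o+d*(z-o[2])/d[2])
    return np.array(out)
def crop(img,x0,y0,w,h,s,f):
    cv2.imwrite(f,cv2.resize(np.clip(img[y0:y0+h,x0:x0+w].astype(float)*1.4,0,255).astype('uint8'),None,fx=s,fy=s,interpolation=cv2.INTER_CUBIC))
E
python3 - <<'E'
from h import *
t=load("top0.npz");s=load("scene0.npz")
crop(t["img"],330,190,80,60,10,"pics/a.png")
crop(t["img"],130,200,120,100,6,"pics/b.png")
crop(s["img"],190,220,90,65,8,"pics/c.png")
crop(s["img"],370,220,120,100,6,"pics/d.png")
E
```

```text
(no output)
```

View pics/a.png

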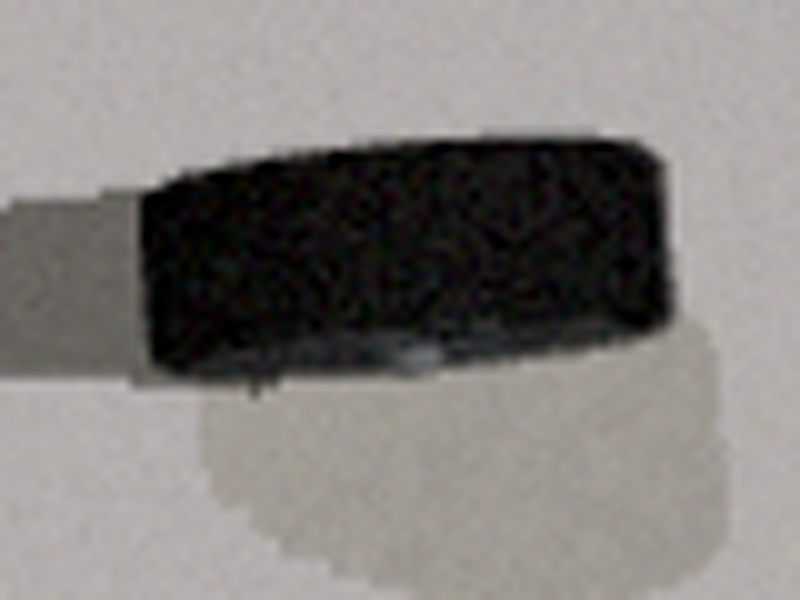

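View pics/b.png

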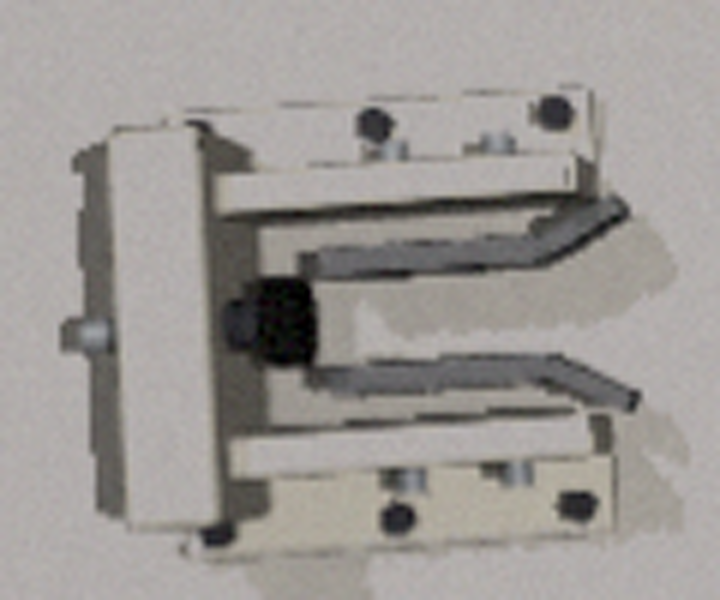

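View pics/c.png

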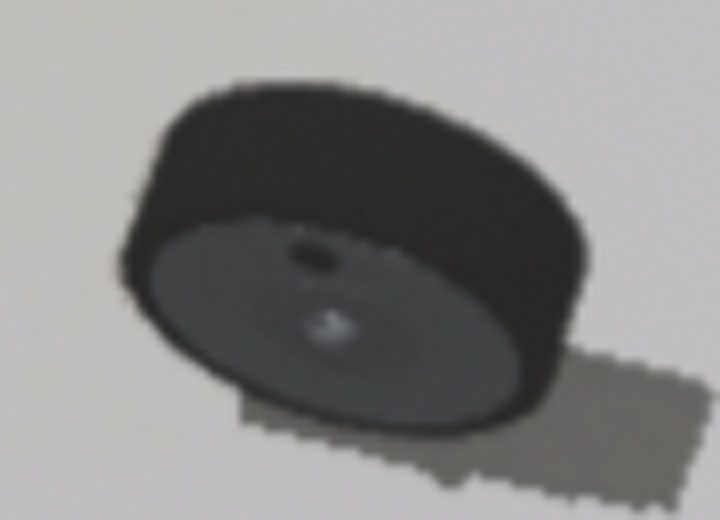

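View pics/d.png

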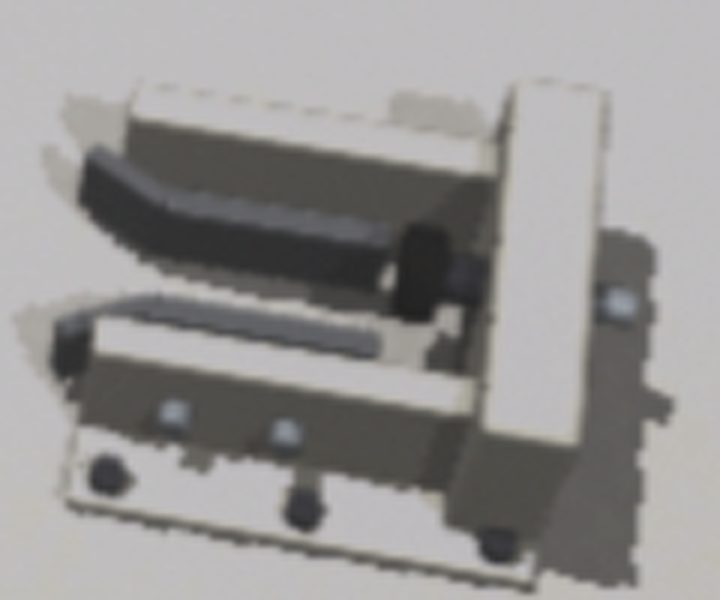

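```bash
cat >> h.py <<'E'
from scipy.optimize import least_squares,minimize
def wheelpts(x,y,yaw,tilt=0,z=.045):
    a=np.linspace(0,2*np.pi,60)
    ax=np.array([-np.sin(yaw),np.cos(yaw),0]);r=np.array([np.cos(yaw),np.sin(yaw),0]);u=np.array([0,0,1.])
    P=[]
    for s in(-.015,.015):
        for t in a:P.append(np.array([x,y,z])+s*ax+.045*(np.cos(t)*r+np.sin(t)*u))
    return np.array(P)
def hull(c,P,S=8,off=(0,0),size=(100,100)):
    h=cv2.convexHull(((proj(c,P)-off+.5)*S).astype(np.float32)).round().astype(np.int32)
    m=np.zeros((size[1]*S,size[0]*S),np.uint8);cv2.fillPoly(m,[h],1);return m
def fitwheel(views,x0):
    # views: list of (cam, (x0,y0,w,h), thr)
    T=[]
    for c,(a,b,w,h),thr in views:
        g=cv2.cvtColor(c["img"][b:b+h,a:a+w],cv2.COLOR_BGR2GRAY)
        g=cv2.resize(g,None,fx=8,fy=8,interpolation=cv2.INTER_CUBIC)
        m=(g<thr).astype(np.uint8)
        n,l,st,_=cv2.connectedComponentsWithStats(m);k=1+np.argmax(st[1:,4]);m=(l==k).astype(np.uint8)
        cs,_=cv2.findContours(m,cv2.RETR_EXTERNAL,cv2.CHAIN_APPROX_NONE);f=np.zeros_like(m);cv2.drawContours(f,cs,-1,1,-1)
        T.append((c,f,(a,b),(w,h)))
    def cost(p):
        return sum((hull(c,wheelpts(p[0],p[1],p[2]),8,o,sz)!=f).sum()/f.sum() for c,f,o,sz in T)
    r=minimize(cost,x0,method="Nelder-Mead",options=dict(initial_simplex=np.array([x0,np.add(x0,[.01,0,0]),np.add(x0,[0,.01,0]),np.add(x0,[0,0,.15])]),xatol=1e-4,fatol=1e-4))
    return r.x,r.fun,[ (hull(c,wheelpts(*r.x),8,o,sz)!=f).sum()/f.sum() for c,f,o,sz in T]
E
python3 - <<'E'
from h import *
t=load("top0.npz");s=load("scene0.npz")
for c,(a,b,w,h) in((t,(330,190,80,60)),(s,(190,220,90,65))):
    g=cv2.cvtColor(c["img"],cv2.COLOR_BGR2GRAY)[b:b+h,a:a+w];print(np.histogram(g,bins=range(0,256,15))[0])
x0=np.r_[back(t,[(371,215)],.045)[0][:2]];print(x0)
x0=[x0[0],x0[1],np.pi/2]
for th in(75,):
  print(fitwheel([(t,(330,190,80,60),70),(s,(190,220,90,65),85)],x0))
  print(fitwheel([(t,(330,190,80,60),70)],x0))
  print(fitwheel([(s,(190,220,90,65),85)],x0))
# spindle & hole
T=lambda p:(p[0]/8+190-.5,p[1]/8+220-.5)
print("spindle z45",back(s,[T((330,325))],.045),"hole z73",back(s,[T((315,257))],.073))
# dock
B=lambda p:(p[0]/6+130-.5,p[1]/6+200-.5);D=lambda p:(p[0]/6+370-.5,p[1]/6+220-.5)
obs=[(t,B((112,132)),(.101,-1,.066)),(t,B((195,127)),(.075,-1,.066)),(t,B((217,522)),(.075,1,.066)),(t,B((130,527)),(.101,1,.066)),
(t,B((575,157)),(-.025,-.043,.05)),(t,B((592,455)),(-.025,.043,.05)),
(t,B((590,88)),(-.025,-.066,.008)),(t,B((615,540)),(-.025,.066,.008)),
(s,D((515,82)),(.075,1,.066)),(s,D((605,90)),(.101,1,.066)),(s,D((580,440)),(.101,-1,.066)),(s,D((485,430)),(.075,-1,.066)),
(s,D((95,350)),(-.025,-.043,.05)),(s,D((143,82)),(-.025,.043,.05)),(s,D((70,495)),(-.025,-.066,.008))]
def res(p):
    R=np.array([[np.cos(p[2]),-np.sin(p[2])],[np.sin(p[2]),np.cos(p[2])]]);o=[]
    for c,uv,(x,y,z) in obs:
        if abs(y)==1:y*=p[3]
        q=R@[x,y]+p[:2];o.append(proj(c,[q[0],q[1],z])[0]-uv)
    return np.ravel(o)
r=least_squares(res,[*back(t,[(190,253)],.03)[0][:2],1.5,.043]);print(r.x);print(r.fun.reshape(-1,2).round(1).tolist())
E
```

```text
[ 737  278   67   36  267   63   15 1153 2184    0    0    0    0    0
    0    0    0]
[   0  204  953  776  435  114   55   51  222 3040    0    0    0    0
    0    0    0]
[ 0.59404868 -0.13400921]
(array([ 0.59250318, -0.13137035,  1.65387097]), np.float64(0.21752226000798972), [np.float64(0.0335716506061548), np.float64(0.1839506094018349)])
(array([ 0.59247559, -0.13134966,  1.65626705]), np.float64(0.03343649903366626), [np.float64(0.03343649903366626)])
(array([ 0.59234707, -0.13071311,  1.61424049]), np.float64(0.18137765037125947), [np.float64(0.18137765037125947)])
spindle z45 [[ 0.60579129 -0.13165862  0.045     ]] hole z73 [[ 0.60641072 -0.1303334   0.073     ]]
[0.52888155 0.1358609  1.64262109 0.05372344]
[[-1.7, 0.8], [0.5, 0.6], [0.0, 0.5], [-1.6, 0.7], [0.0, -0.7], [0.1, 0.8], [-0.0, 0.4], [0.1, -0.7], [-0.1, -0.5], [1.0, 0.9], [0.4, 1.0], [-0.9, -0.4], [-1.0, 0.2], [-1.3, -0.1], [-1.2, 0.9]]
```

```bash
python3 - <<'E'
from h import *
t=load("top0.npz");s=load("scene0.npz")
x0=[.592,-.131,1.65]
for a,b in((70,70),(60,75),(80,78)):
  print(fitwheel([(t,(330,190,80,60),a),(s,(190,220,90,65),b)],x0))
  print(fitwheel([(t,(330,190,80,60),a)],x0)[0],fitwheel([(s,(190,220,90,65),b)],x0))
x=fitwheel([(t,(330,190,80,60),70),(s,(190,220,90,65),75)],x0)[0]
for n,c,bx,sc in(("e",t,(330,190,80,60),10),("f",s,(190,220,90,65),8)):
    a,b,w,h=bx;im=cv2.resize(c["img"][b:b+h,a:a+w],None,fx=sc,fy=sc)
    hh=cv2.convexHull(((proj(c,wheelpts(*x))-(a,b)+.5)*sc).astype(np.float32)).astype(np.int32)
    cv2.polylines(im,[hh],True,(0,0,255),1)
    ax=np.array([-np.sin(x[2]),np.cos(x[2])])
    for sg in(-1,1):
        p=((proj(c,[*(x[:2]+sg*.02*ax),.045])[0]-(a,b)+.5)*sc).astype(int);cv2.circle(im,tuple(map(int,p)),4,(0,255,0),1)
    cv2.imwrite(f"pics/{n}.png",im)
E
```

```text
(array([ 0.59249272, -0.13119095,  1.65284223]), np.float64(0.07202447952054661), [np.float64(0.0334229838764174), np.float64(0.03860149564412921)])
[ 0.59251003 -0.13141295  1.65397487] (array([ 0.59238091, -0.1308761 ,  1.61363017]), np.float64(0.03612674427569193), [np.float64(0.03612674427569193)])
(array([ 0.5926302 , -0.13132961,  1.65934037]), np.float64(0.21026387559623483), [np.float64(0.03520950071088066), np.float64(0.17505437488535416)])
[ 0.59257624 -0.13141564  1.66217019] (array([ 0.59262576, -0.13017609,  1.60015601]), np.float64(0.16814941956447682), [np.float64(0.16814941956447682)])
(array([ 0.59243675, -0.13093784,  1.64886344]), np.float64(0.36416148174425544), [np.float64(0.1857998004655803), np.float64(0.17836168127867513)])
[ 0.59230105 -0.13009128  1.65228084] (array([ 0.59263627, -0.13083206,  1.61420448]), np.float64(0.17383206681505806), [np.float64(0.17383206681505806)])
```

```bash
python3 -c "
import cv2,numpy as np
a=cv2.imread('pics/e.png');b=cv2.imread('pics/f.png')
cv2.imwrite('pics/ef.png',np.hstack([cv2.resize(a,(400,300)),cv2.resize(b,(400,300))]))"
```

```text
(no output)
```

View pics/ef.png

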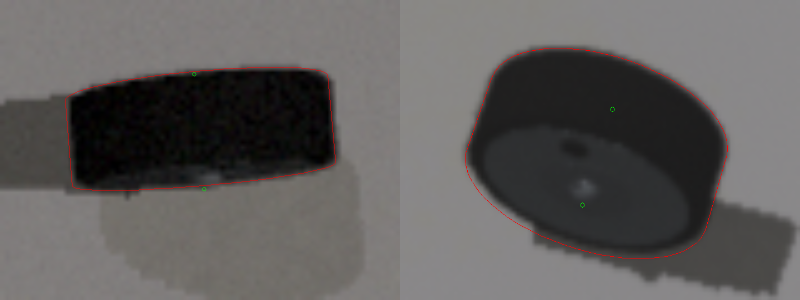

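The fit puts the wheel at about (0.592, -0.131) with its heading about 1.645 rad. The dock origin is at (0.529, 0.136) with its way in at about 1.643 rad. I'll move above the wheel.

```bash
python3 -m pendant '[[0.42,0.385,0,0.985,70],[0.42,0.385,0,0.985,70],[0.42,0.385,0,0.985,70],[0.42,0.385,0,0.985,70],[0.42,0.385,0,0.985,70],[0.42,0.385,0,0.985,70],[0.42,0.385,0,0.985,70],[0.42,0.385,0,0.985,70],[0.42,0.385,0,0.985,70],[0.42,0.385,0,0.985,70],[0.42,0.385,0,0.985,70],[0.42,0.385,0,0.985,70],[0.42,0.385,0,0.985,70],[0.42,0.385,0,0.985,70],[0.42,0.385,0,0.985,70],[0.42,0.385,0,0.985,70],[0.42,0.385,0,0.985,70],[0,0,0,0,70],[0,0,0,0,70]]' 10; python3 - <<'E'
from h import *
s=sense();q=s["eef_rot"];print(s["tcp_pos"],2*np.arctan2(q[2],q[1])-np.pi/2,q,s["force"],s["opening"])
E
```

```text
t: 2.48
tcp_pos: [0.594, -0.1319, 0.2051]
eef_rot: [-0.0, 0.68, 0.733, -0.0]
force: [-0.8, -1.1, 0.9]
opening: 0.0657
[ 0.59401634 -0.13192532  0.20507314] 0.07469211020574718 [-3.25311188e-04  6.80212155e-01  7.33015171e-01 -2.78640078e-04] [-0.80386173 -1.13007456  0.86721544] 0.06568359263158582
```

```bash
python3 -m pendant '[[-0.02,0.015,-0.3,0,70],[0,0,-0.4,0,70],[0,0,-0.4,0,70],[0,0,-0.4,0,70],[0,0,-0.4,0,70],[0,0,-0.4,0,70],[0,0,-0.4,0,70],[0,0,-0.28,0,70],[0,0,0,0,70]]' 10; python3 - <<'E'
from h import *
s=sense();print(s["tcp_pos"],s["force"])
c=capture("scene");crop(c["img"],190,180,110,110,6,"pics/g.png")
E
```

```text
t: 3.6
tcp_pos: [0.5925, -0.131, 0.0259]
eef_rot: [-0.001, 0.68, 0.733, -0.0]
force: [-0.4, -0.7, -0.1]
opening: 0.0658
[ 0.59254345 -0.13104888  0.02585323] [-0.37404783 -0.72241861 -0.07363518]
```

View pics/g.png

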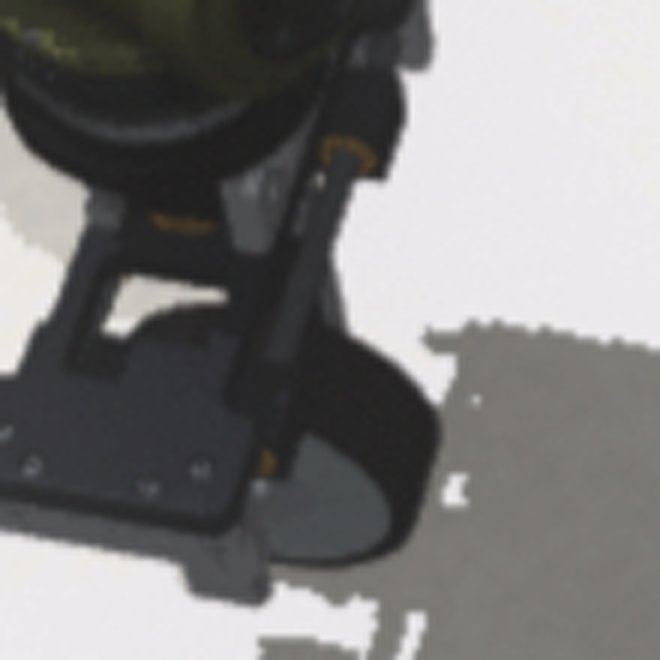

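The fingers straddle the wheel with nothing touching. I'll close on the spindle with 10 N.

```bash
python3 -m pendant '[[0,0,0,0,52],[0,0,0,0,46],[0,0,0,0,40],[0,0,0,0,36],[0,0,0,0,36],[0,0,0,0,36]]' 10; python3 - <<'E'
from h import *
s=sense();print(s["tcp_pos"],s["force"],s["wrist_torque"],s["opening"])
E
```

```text
t: 4.4
tcp_pos: [0.5933, -0.1308, 0.0269]
eef_rot: [0.0, 0.68, 0.733, 0.0]
force: [-1.7, -0.7, 6.7]
opening: 0.0388
[ 0.59334325 -0.13075178  0.02691057] [-1.65942774 -0.72768097  6.7452167 ] [-0.05684174  0.47104051  0.01955994] 0.03883287021671933
```

```bash
cat > plan.py <<'E'
import numpy as np,sys
def plan(P,th,O=(.529,.136),thd=1.643,xe=-.08,n=20,eta_t=0.):
    e=np.array([np.cos(thd),np.sin(thd)]);nn=np.array([-e[1],e[0]])
    d=np.subtract(P,O);xi,eta=d@e,d@nn;L=xe-xi
    print("xi,eta,dth",xi,eta,th-thd)
    # quintic-free: cubic hermite eta(xi)
    s=np.linspace(0,1,400);m0=np.tan(th-thd)*L
    et=(2*s**3-3*s**2+1)*eta+(s**3-2*s**2+s)*m0+(-2*s**3+3*s**2)*eta_t
    X=xi+s*L;l=np.r_[0,np.cumsum(np.hypot(np.diff(X),np.diff(et)))]
    h=np.arctan2(np.gradient(et),np.gradient(X))
    g=np.linspace(0,l[-1],n+1);X,et,h=[np.interp(g,l,v) for v in(X,et,h)]
    W=np.array(O)+np.outer(X,e)+np.outer(et,nn);h=h+thd;h[0]=th
    r=np.c_[np.diff(W,axis=0)/.06,np.diff(h)/.08];print("len",l[-1],"hmax",(h-thd).max());print(r.round(3).tolist())
E
python3 -c "
from plan import *
plan((.5933,-.1308),1.645,n=40)"
```

```text
xi,eta,dth -0.2707435016980161 -0.04488525691467491 0.0020000000000000018
len 0.1969294638919717 hmax 0.33887442726056083
[[-0.008, 0.082, 0.441], [-0.01, 0.081, 0.416], [-0.013, 0.081, 0.39], [-0.015, 0.081, 0.364], [-0.018, 0.08, 0.337], [-0.02, 0.08, 0.311], [-0.022, 0.079, 0.285], [-0.023, 0.079, 0.26], [-0.025, 0.078, 0.235], [-0.026, 0.078, 0.212], [-0.028, 0.077, 0.189], [-0.029, 0.077, 0.167], [-0.03, 0.077, 0.145], [-0.03, 0.076, 0.124], [-0.031, 0.076, 0.104], [-0.032, 0.076, 0.084], [-0.032, 0.076, 0.065], [-0.032, 0.075, 0.046], [-0.033, 0.075, 0.027], [-0.033, 0.075, 0.009], [-0.033, 0.075, -0.01], [-0.033, 0.075, -0.028], [-0.032, 0.075, -0.047], [-0.032, 0.076, -0.066], [-0.032, 0.076, -0.085], [-0.031, 0.076, -0.105], [-0.03, 0.076, -0.125], [-0.03, 0.077, -0.146], [-0.029, 0.077, -0.168], [-0.027, 0.077, -0.19], [-0.026, 0.078, -0.213], [-0.025, 0.078, -0.237], [-0.023, 0.079, -0.261], [-0.022, 0.079, -0.287], [-0.02, 0.08, -0.312], [-0.018, 0.08, -0.339], [-0.015, 0.081, -0.365], [-0.013, 0.081, -0.392], [-0.01, 0.081, -0.417], [-0.007, 0.082, -0.42]]
```

```bash
python3 -m pendant '[[-0.008,0.082,0,0.44,36],[-0.01,0.081,0,0.42,36],[-0.013,0.081,0,0.39,36],[-0.015,0.081,0,0.364,36]]'; python3 - <<'E'
from h import *
s=sense();print(s["tcp_pos"],s["force"],s["wrist_torque"],s["opening"])
c=capture("scene");crop(c["img"],190,180,110,110,6,"pics/g1.png")
E
```

```text
t: 4.9
tcp_pos: [0.5905, -0.1108, 0.0265]
eef_rot: [-0.0, 0.63, 0.776, -0.0]
force: [-0.1, 0.1, 2.0]
opening: 0.0388
[ 0.59046945 -0.11081169  0.02651547] [-0.09879825  0.14771953  2.04535959] [-0.20424372 -0.02319812  0.01960153] 0.0387500825513548
```

View pics/g1.png

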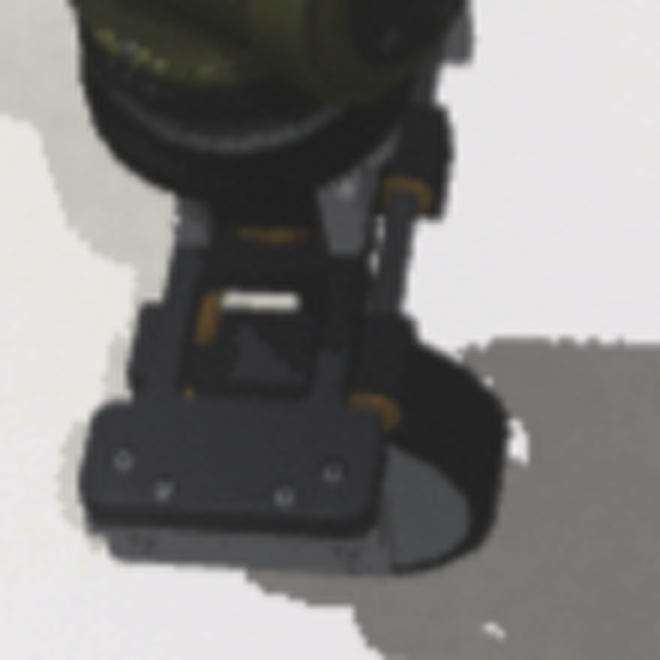

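```bash
python3 -m pendant '[[-0.018,0.08,-0.008,0.337,36],[-0.02,0.08,-0.004,0.311,36],[-0.022,0.079,-0.004,0.285,36],[-0.023,0.079,0,0.26,36],[-0.025,0.078,0,0.235,36],[-0.026,0.078,0,0.212,36]]'; python3 - <<'E'
from h import *
s=sense();print(s["tcp_pos"],s["force"],s["wrist_torque"],s["opening"])
c=capture("top");crop(c["img"],260,150,130,110,6,"pics/g2.png")
c=capture("scene");crop(c["img"],210,180,110,110,6,"pics/g3.png")
E
python3 -c "
import cv2,numpy as np
a=cv2.imread('pics/g2.png');b=cv2.imread('pics/g3.png')
cv2.imwrite('pics/g23.png',np.hstack([cv2.resize(a,(400,340)),cv2.resize(b,(400,340))]))"
```

```text
t: 5.7
tcp_pos: [0.5825, -0.0824, 0.0256]
eef_rot: [0.0, 0.578, 0.816, 0.0]
force: [2.1, -0.8, 1.9]
opening: 0.039
[ 0.58250423 -0.08238729  0.02559597] [ 2.09440749 -0.80416376  1.93229848] [-0.05243228 -0.54028562  0.0083983 ] 0.03896540421946121
```

View pics/g23.png

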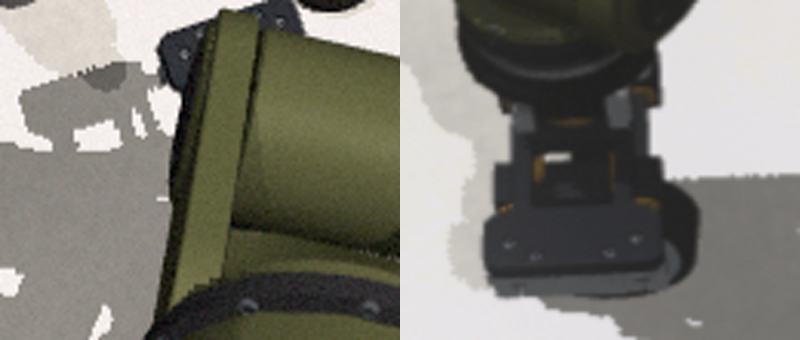

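```bash
python3 - <<'E'
from h import *
s=load("scene0.npz")
p=proj(s,wheelpts(.5825,-.0824,1.645+.29))
h=(p-(210,180)+.5)*3.636+(400,0);print(h.min(0),h.max(0))
E
```

```text
[497.23855815 191.80835449] [702.31250365 354.30115793]
```

```bash
python3 -m pendant '[[-0.028,0.077,-0.008,0.189,36],[-0.029,0.077,-0.008,0.167,36],[-0.03,0.077,0,0.145,36],[-0.03,0.076,0,0.124,36],[-0.031,0.076,0,0.104,36],[-0.032,0.076,0,0.084,36],[-0.032,0.076,0,0.065,36],[-0.032,0.075,0,0.046,36],[-0.033,0.075,0,0.027,36],[-0.033,0.075,0,0.009,36]]'; python3 - <<'E'
from h import *
s=sense();q=s["eef_rot"];print(s["tcp_pos"],s["force"],s["wrist_torque"],s["opening"],2*np.arctan2(q[2],q[1]))
E
```

```text
t: 7.05
tcp_pos: [0.5637, -0.0369, 0.0247]
eef_rot: [-0.0, 0.547, 0.837, -0.0]
force: [3.4, -2.4, 3.4]
opening: 0.039
[ 0.56366776 -0.0369327   0.02465528] [ 3.41829998 -2.44081103  3.44141414] [-0.35528592 -0.8685518   0.03305095] 0.03903588460871721 1.9835389869247313
```

```bash
python3 - <<'E'
from h import *
c=capture("scene");crop(c["img"],225,190,110,90,7,"pics/g4.png")
E
```

```text
(no output)
```

View pics/g4.png

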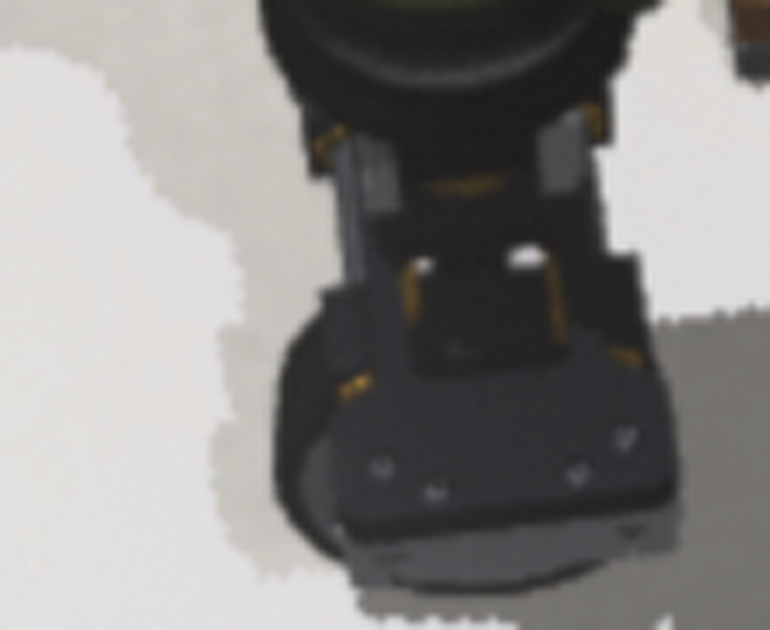

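```bash
python3 - <<'E'
from h import *
s=load("scene0.npz")
for d in(0,-.005,-.01,-.015):
  for th in(1.95,1.65):
    p=proj(s,wheelpts(.5637+d*-.40,-.0369+d*.92,th))
    h=(p-(225,190)+.5)*7;print(d,th,h.min(0),h.max(0))
E
```

```text
0 1.95 [293.41103743 277.39061186] [690.47704678 591.25658739]
0 1.65 [286.28687391 274.94790825] [693.83313809 594.39281988]
-0.005 1.95 [271.93003441 279.91201436] [668.91652808 593.73487145]
-0.005 1.65 [264.6016962  277.46584318] [672.47484275 596.87910657]
-0.01 1.95 [250.43477959 282.43545285] [647.33963906 596.21581534]
-0.01 1.65 [242.90205531 279.98578904] [651.10044247 599.36678524]
-0.015 1.95 [228.92536462 284.96091663] [625.74646751 598.69902846]
-0.015 1.65 [221.17379724 282.50773507] [629.71002249 601.85584538]
```

The wheel seems to lag about 4 mm in the pads. There's plenty of time, so I'll let go, lift clear and check its roll angle.

```bash
python3 -m pendant '[[0,0,0,0,42],[0,0,0,0,48],[0,0,0,0,58],[0,0,0,0,66],[0,0,0.1,0,66],[0,0,0.5,0,66],[0,0,0.7,0,66],[0,0,0.7,0,66],[0,0,0.5,0,66],[0,0,0,0,66]]'; python3 - <<'E'
from h import *
s=sense();q=s["eef_rot"];print(s["tcp_pos"],s["force"])
c=capture("scene");np.savez("scene1.npz",**c);crop(c["img"],225,190,110,90,7,"pics/g5.png")
c=capture("top");np.savez("top1.npz",**c);cv2.imwrite("pics/t5.png",c["img"])
E
```

```text
t: 8.35
tcp_pos: [0.5647, -0.0373, 0.1773]
eef_rot: [0.002, 0.547, 0.837, 0.001]
force: [-1.1, -0.4, -0.8]
opening: 0.0619
[ 0.56472546 -0.03728245  0.17730203] [-1.11151458 -0.36325257 -0.81040647]
```

View pics/g5.png

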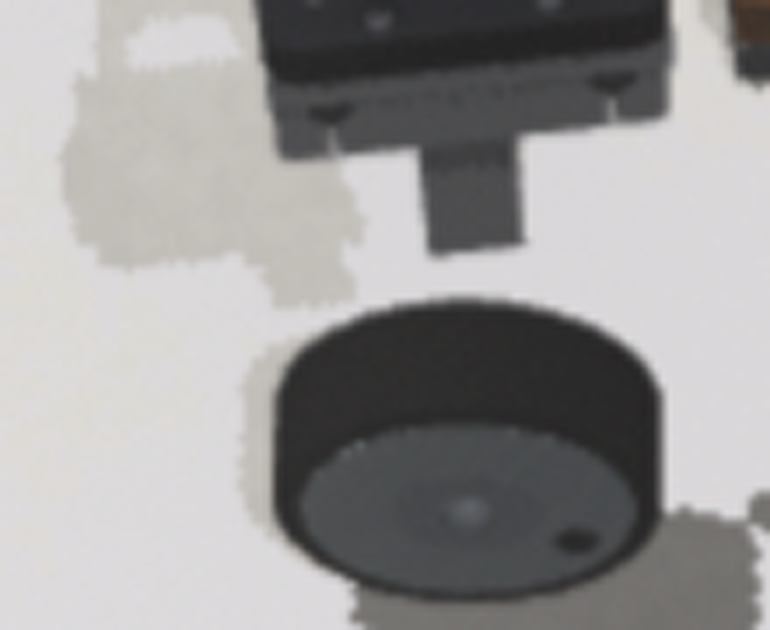

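View pics/t5.png

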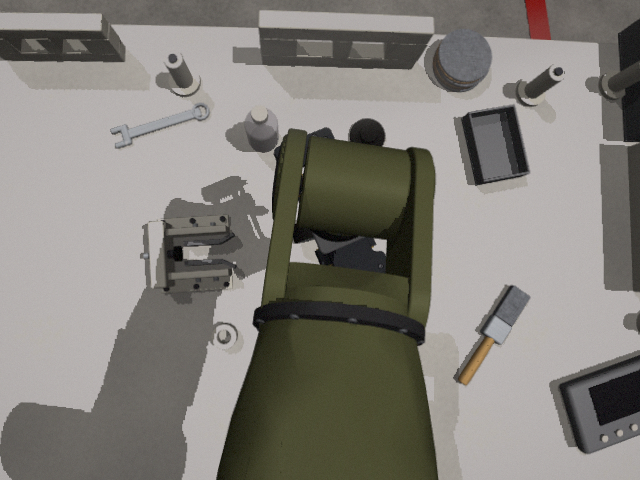

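```bash
python3 - <<'E'
from h import *
s=load("scene1.npz")
bx=(256,231,70,50)
for th in(68,75,82):
    r=fitwheel([(s,bx,th)],[.564,-.040,1.95]);print(th,r[0],r[1])
x=fitwheel([(s,bx,75)],[.564,-.040,1.95])[0]
ax=np.array([-np.sin(x[2]),np.cos(x[2]),0]);r=np.array([np.cos(x[2]),np.sin(x[2]),0])
f=lambda a,k:proj(s,np.array([x[0],x[1],.045])-k*ax+.028*(np.sin(a)*r+np.cos(a)*np.array([0,0,1])))[0]
print("obs",576/7+225-.5,540/7+190-.5)
for a in range(90,150,10):print(a,f(np.radians(a),.015))
print("spindle",proj(s,np.array([x[0],x[1],.045])-.02*ax),468/7+224.5,511/7+189.5)
E
```

```text
68 [ 0.57022449 -0.04059962  1.79190804] 0.056004079204555114
75 [ 0.57014812 -0.04029304  1.8437161 ] 0.043293142713514254
82 [ 0.57111434 -0.03994394  1.85230478] 0.026960167093782867
obs 306.7857142857143 266.6428571428571
90 [308.5716162  263.09379271]
100 [308.3875434  264.60572712]
110 [307.6854288  266.05812013]
120 [306.4926818  267.40872415]
130 [304.85005992 268.61924578]
140 [302.80993651 269.65617295]
spindle [[291.02889775 265.77326917]] 291.3571428571429 262.5
```

```bash
python3 - <<'E'
from h import *
s=load("scene1.npz");a,b,w,h=255,228,75,52
o=[]
for yaw,x,y in((1.80,.567,-.040),(1.88,.567,-.040),(1.96,.567,-.040),(1.85,.5701,-.0403)):
    im=cv2.resize(np.clip(s["img"][b:b+h,a:a+w]*1.6,0,255).astype('uint8'),None,fx=5.3,fy=5.3)
    P=wheelpts(x,y,yaw)
    for k in(0,1):
        cv2.polylines(im,[((proj(s,P[k*60:k*60+60])-(a,b)+.5)*5.3).astype(np.int32)],True,(0,0,255) if k==0 else (0,255,0),1)
    o.append(im)
cv2.imwrite("pics/cmp.png",np.vstack([np.hstack(o[:2]),np.hstack(o[2:])]))
E
```

```text
(no output)
```

View pics/cmp.png

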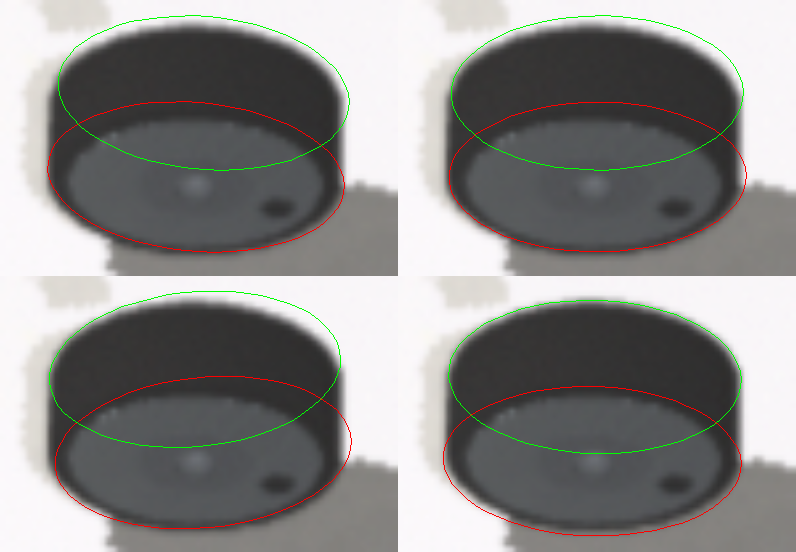

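The wheel stands upright and rolled about 116°. Its heading is about 1.89, against 1.98 for the tool, so it yawed less than commanded. I'll re-grip centred on it.

```bash
python3 -m pendant '[[0.019,-0.022,-0.1,-0.5,66],[0.019,-0.022,-0.5,-0.5,66],[0,0,-0.7,0,66],[0,0,-0.6,0,66],[0,0,-0.4,0,66],[0,0,-0.21,0,66],[0,0,0,0,60],[0,0,0,0,52],[0,0,0,0,46],[0,0,0,0,40],[0,0,0,0,36],[0,0,0,0,36],[0,0,0,0,36]]' 10; python3 - <<'E'
from h import *
s=sense();q=s["eef_rot"];th=2*np.arctan2(q[2],q[1]);print(s["tcp_pos"],s["force"],s["wrist_torque"],s["opening"],th)
from plan import plan
plan(s["tcp_pos"][:2],th,n=20,xe=-.075)
E
```

```text
t: 10.07
tcp_pos: [0.5671, -0.0398, 0.0251]
eef_rot: [0.001, 0.58, 0.814, 0.001]
force: [3.1, 1.4, 6.3]
opening: 0.0389
[ 0.56706021 -0.03984056  0.02509652] [3.14205021 1.4365079  6.25709214] [ 0.18257471 -0.71123252  0.06612872] 0.03889350873165793 1.9035451340838145
xi,eta,dth -0.17812809702494456 -0.025275732404789353 0.2605451340838145
len 0.10658583492020156 hmax 0.31645480028617157
[[-0.03, 0.084, 0.214], [-0.031, 0.083, 0.174], [-0.032, 0.083, 0.134], [-0.033, 0.083, 0.096], [-0.033, 0.082, 0.059], [-0.034, 0.082, 0.022], [-0.034, 0.082, -0.015], [-0.033, 0.082, -0.051], [-0.033, 0.082, -0.089], [-0.032, 0.083, -0.127], [-0.031, 0.083, -0.166], [-0.03, 0.084, -0.206], [-0.029, 0.084, -0.248], [-0.027, 0.085, -0.293], [-0.025, 0.085, -0.338], [-0.022, 0.086, -0.386], [-0.019, 0.087, -0.435], [-0.016, 0.087, -0.485], [-0.012, 0.088, -0.535], [-0.008, 0.088, -0.568]]
```

```bash
python3 -m pendant '[[-0.03,0.084,0,0.214,36],[-0.031,0.083,-0.004,0.174,36],[-0.032,0.083,-0.004,0.134,36],[-0.033,0.083,-0.004,0.096,36],[-0.033,0.082,-0.004,0.059,36],[-0.034,0.082,-0.004,0.022,36],[-0.034,0.082,-0.004,-0.015,36],[-0.033,0.082,-0.004,-0.051,36],[-0.033,0.082,-0.004,-0.089,36],[-0.032,0.083,-0.004,-0.127,36]]'; python3 - <<'E'
from h import *
s=sense();q=s["eef_rot"];th=2*np.arctan2(q[2],q[1]);print(s["tcp_pos"],s["force"],s["wrist_torque"],s["opening"],th)
c=capture("scene");cv2.imwrite("pics/s6.png",c["img"])
E
```

```text
t: 11.32
tcp_pos: [0.5476, 0.0097, 0.023]
eef_rot: [0.001, 0.567, 0.824, 0.001]
force: [3.7, -0.5, 6.9]
opening: 0.0384
[0.54755517 0.00974356 0.02296132] [ 3.67262932 -0.53709275  6.88707572] [-0.10496295 -0.63932322  0.05815331] 0.03838477563131663 1.9366352536506233
```

View pics/s6.png

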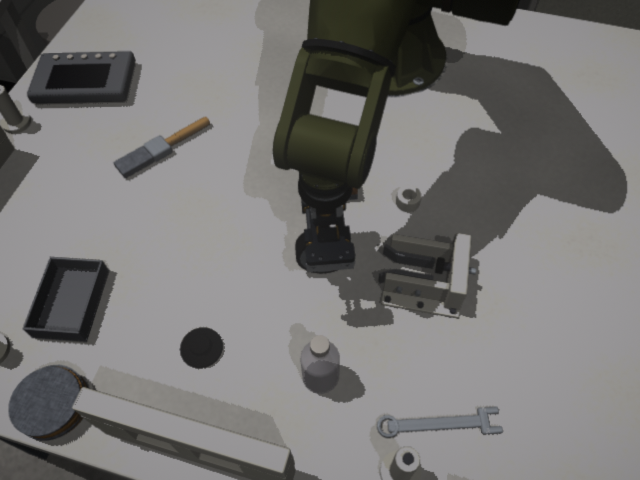

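```bash
python3 -m pendant '[[0,0,0,0,42],[0,0,0,0,48],[0,0,0,0,58],[0,0,0,0,66],[0,0,0.1,0,66],[0,0,0.5,0,66],[0,0,0.7,0,66],[0,0,0.7,0,66],[0,0,0.5,0,66],[0,0,0,0,66]]'; python3 - <<'E'
from h import *
s=sense();q=s["eef_rot"];print(s["tcp_pos"],s["force"])
c=capture("scene");np.savez("scene2.npz",**c)
s=c;a,b,w,h=282,228,75,52
o=[]
for yaw,x,y in((1.80,.549,.009),(1.88,.549,.009),(1.96,.549,.009),(1.88,.547,.006)):
    im=cv2.resize(np.clip(s["img"][b:b+h,a:a+w]*1.6,0,255).astype('uint8'),None,fx=5.3,fy=5.3)
    P=wheelpts(x,y,yaw)
    for k in(0,1):
        cv2.polylines(im,[((proj(s,P[k*60:k*60+60])-(a,b)+.5)*5.3).astype(np.int32)],True,(0,0,255) if k==0 else (0,255,0),1)
    o.append(im)
cv2.imwrite("pics/cmp2.png",np.vstack([np.hstack(o[:2]),np.hstack(o[2:])]))
E
```

```text
t: 12.62
tcp_pos: [0.5475, 0.0097, 0.1745]
eef_rot: [0.002, 0.567, 0.824, 0.001]
force: [0.4, 0.1, -0.8]
opening: 0.0623
[0.54751135 0.00968089 0.17445246] [ 0.41490338  0.05293807 -0.77518113]
```

View pics/cmp2.png

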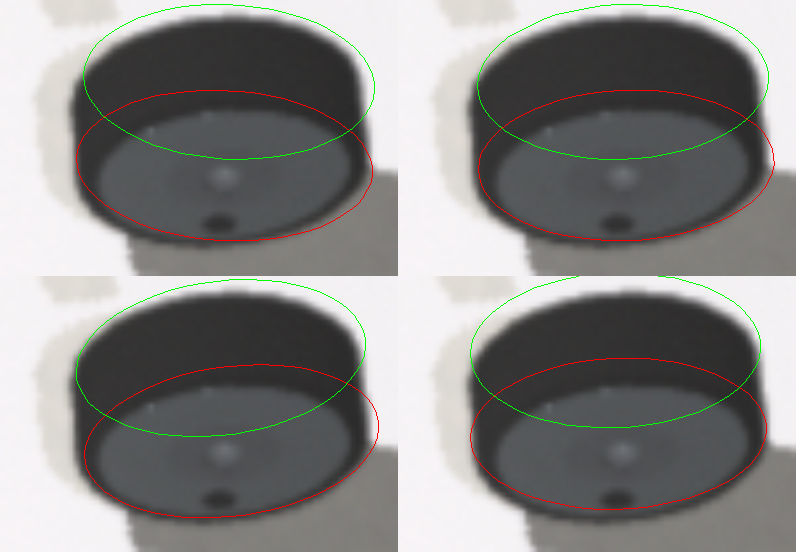

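The wheel is upright with its hole at the bottom (620,500 in the crop), so the half-turn milestone is met. It is at about (0.551, 0.0065) with heading about 1.94. I'll re-grip there.

```bash
python3 -m pendant '[[0.058,-0.053,-0.1,0.04,66],[0,0,-0.5,0,66],[0,0,-0.7,0,66],[0,0,-0.6,0,66],[0,0,-0.4,0,66],[0,0,-0.18,0,66],[0,0,0,0,60],[0,0,0,0,52],[0,0,0,0,46],[0,0,0,0,40],[0,0,0,0,36],[0,0,0,0,36],[0,0,0,0,36]]' 10; python3 - <<'E'
from h import *
s=sense();q=s["eef_rot"];th=2*np.arctan2(q[2],q[1]);print(s["tcp_pos"],s["force"],s["wrist_torque"],s["opening"],th)
from plan import plan
plan(s["tcp_pos"][:2],th,n=14,xe=-.07)
E
```

```text
t: 14.3
tcp_pos: [0.551, 0.0066, 0.0241]
eef_rot: [0.001, 0.565, 0.825, 0.001]
force: [2.9, 0.7, 7.0]
opening: 0.039
[0.5510393  0.00660305 0.02408502] [2.87019136 0.68831249 6.99710472] [ 0.18141445 -0.73241976 -0.01219968] 0.038990078917845686 1.940108955776946
xi,eta,dth -0.13064973108416922 -0.012647054488939836 0.29710895577694596
len 0.06219614662535307 hmax 0.297311523663051
[[-0.027, 0.069, 0.003], [-0.027, 0.069, -0.035], [-0.026, 0.069, -0.072], [-0.026, 0.069, -0.111], [-0.025, 0.07, -0.15], [-0.024, 0.07, -0.191], [-0.023, 0.07, -0.233], [-0.022, 0.071, -0.276], [-0.02, 0.071, -0.322], [-0.018, 0.072, -0.368], [-0.016, 0.072, -0.417], [-0.013, 0.073, -0.466], [-0.01, 0.073, -0.515], [-0.007, 0.074, -0.552]]
```

```bash
python3 -m pendant '[[-0.027,0.069,0,0,36],[-0.027,0.069,-0.003,-0.035,36],[-0.026,0.069,-0.003,-0.072,36],[-0.026,0.069,-0.003,-0.111,36],[-0.025,0.07,-0.003,-0.15,36],[-0.024,0.07,-0.003,-0.191,36],[-0.023,0.07,-0.003,-0.233,36],[-0.022,0.071,-0.003,-0.276,36],[-0.02,0.071,-0.003,-0.322,36],[-0.018,0.072,-0.003,-0.368,36],[-0.016,0.072,-0.003,-0.417,36],[-0.013,0.073,-0.003,-0.466,36],[-0.01,0.073,-0.003,-0.515,36],[-0.007,0.074,0,-0.552,36],[0,0,0,0,36]]'; python3 - <<'E'
from h import *
s=sense();q=s["eef_rot"];th=2*np.arctan2(q[2],q[1]);print(s["tcp_pos"],s["force"],s["wrist_torque"],s["opening"],th)
from plan import plan
plan(s["tcp_pos"][:2],th,n=5,xe=-.055)
c=capture("scene");np.savez("scene3.npz",**c);crop(c["img"],310,200,180,130,4.4,"pics/s7.png")
c=capture("top");np.savez("top3.npz",**c);crop(c["img"],130,180,200,150,4,"pics/t7.png")
E
```

```text
t: 16.18
tcp_pos: [0.5333, 0.0662, 0.0213]
eef_rot: [0.0, 0.681, 0.733, 0.0]
force: [1.4, 0.3, 4.6]
opening: 0.0387
[0.53326038 0.06616186 0.02131113] [1.3735067  0.29275029 4.64469685] [-0.0308074  -0.29417876 -0.00743404] 0.038695141283430476 1.644050566658345
xi,eta,dth -0.06996352077223933 0.000788906391702472 0.0010505666583449091
len 0.01498853029404052 hmax 0.0010505666583449091
[[-0.002, 0.05, -0.642], [-0.0, 0.05, -0.32], [0.0, 0.05, -0.003], [-0.0, 0.05, 0.315], [-0.002, 0.05, 0.631]]
```

View pics/s7.png

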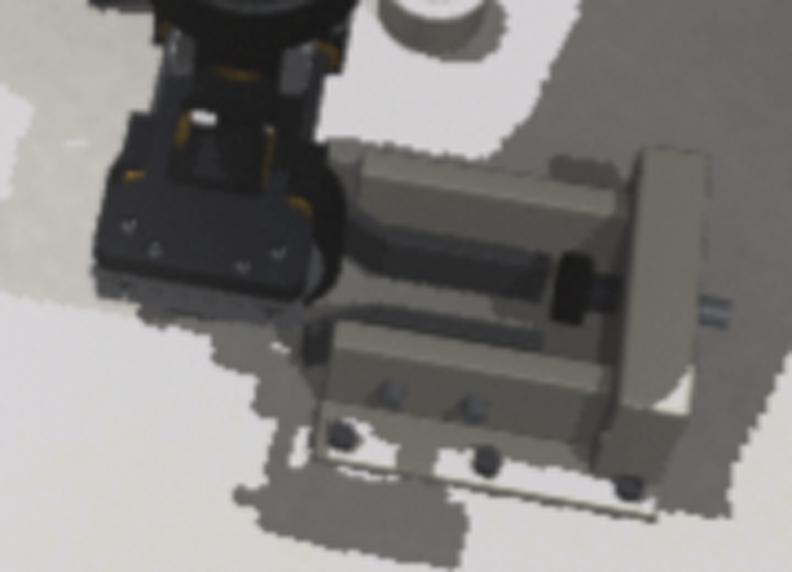

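View pics/t7.png

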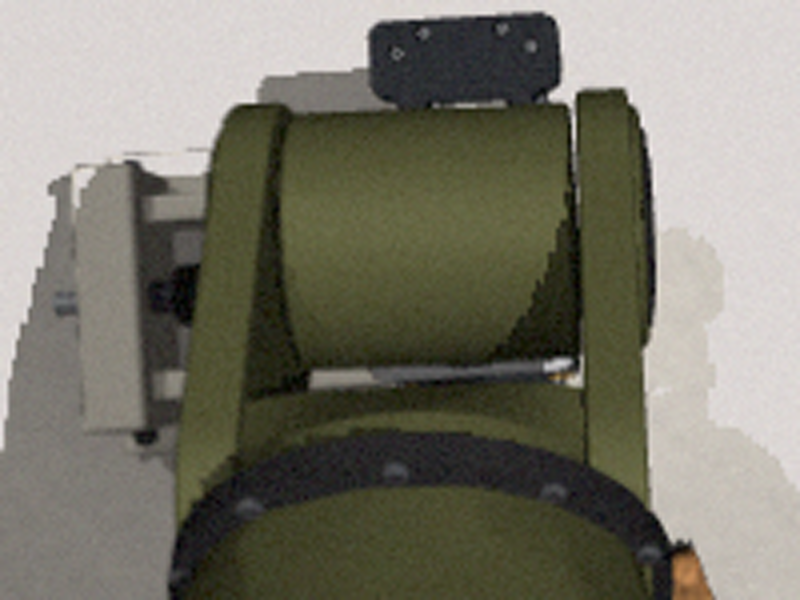

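```bash
python3 -m pendant '[[-0.002,0.05,0,0,36],[-0.002,0.05,0,0,36],[-0.003,0.05,0,0,36],[-0.003,0.05,0,0,36],[-0.003,0.05,0,0,36],[0,0,0,0,36]]'; python3 - <<'E'
from h import *
s=sense();q=s["eef_rot"];th=2*np.arctan2(q[2],q[1]);print(s["tcp_pos"],s["force"],s["wrist_torque"],s["opening"],th)
E
python3 -m pendant '[[0,0,0,0,42],[0,0,0,0,48],[0,0,0,0,54],[0,0,0,0,54],[0,0,0.1,0,54],[0,0,0.5,0,54],[0,0,0.7,0,54],[0,0,0.7,0,54],[0,0,0.5,0,54],[0,0,0,0,54]]'; python3 - <<'E'
from h import *
s=sense();print(s["tcp_pos"],s["force"])
c=capture("scene");np.savez("scene4.npz",**c);crop(c["img"],310,200,180,130,4.4,"pics/s8.png")
E
```

```text
t: 17.02
tcp_pos: [0.5324, 0.0813, 0.0208]
eef_rot: [-0.0, 0.681, 0.732, 0.0]
force: [4.3, -0.9, 0.8]
opening: 0.0386
[0.53238296 0.08132211 0.02084959] [ 4.31358771 -0.94768542  0.82257066] [-0.12896705 -0.68906193 -0.10434881] 0.038610237284853154 1.6434548001094147
t: 18.27
tcp_pos: [0.5332, 0.0812, 0.1734]
eef_rot: [0.001, 0.681, 0.732, 0.002]
force: [0.1, -0.3, -0.1]
opening: 0.0509
[0.53319604 0.08120382 0.17341054] [ 0.09340938 -0.30411964 -0.06928089]
```

View pics/s8.png

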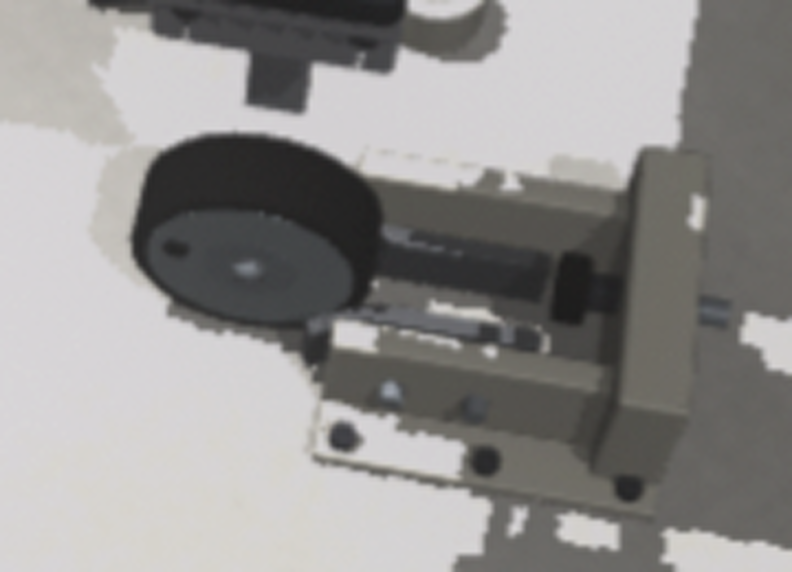

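```bash
python3 - <<'E'
from h import *
s=load("scene4.npz");a,b,w,h=335,222,65,58
O=np.array([.529,.136]);thd=1.643;e=np.array([np.cos(thd),np.sin(thd)]);n=np.array([-e[1],e[0]])
o=[]
for xi,eta,dy in((-.057,0,0),(-.057,0,-.05),(-.057,-.003,0),(-.057,-.003,-.06)):
    im=cv2.resize(np.clip(s["img"][b:b+h,a:a+w]*1.6,0,255).astype('uint8'),None,fx=5.15,fy=5.15)
    c=O+xi*e+eta*n
    P=wheelpts(c[0],c[1],thd+dy)
    for k in(0,1):
        cv2.polylines(im,[((proj(s,P[k*60:k*60+60])-(a,b)+.5)*5.15).astype(np.int32)],True,(0,0,255) if k==0 else (0,255,0),1)
    o.append(im)
cv2.imwrite("pics/cmp3.png",np.vstack([np.hstack(o[:2]),np.hstack(o[2:])]))
E
```

```text
(no output)
```

View pics/cmp3.png

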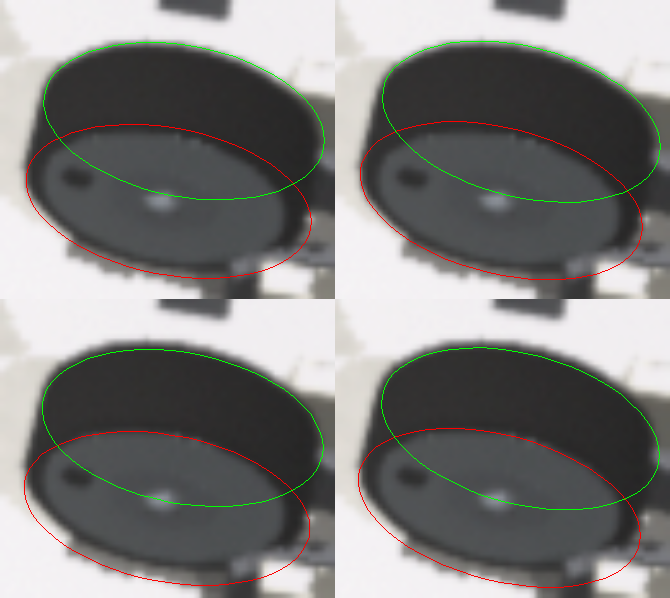

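```bash
python3 -m pendant '[[0.02,-0.3,0,0,30],[0.02,-0.3,0,0,10],[0.02,-0.3,0,0,0],[0.01,-0.317,0,0,0],[0,0,-0.5,0,0],[0,0,-0.6,0,0],[0,0,-0.6,0,0],[0,0,-0.4,0,0],[0,0,-0.22,0,0],[0,0,0,0,0],[0,0,0,0,0]]' 20; python3 - <<'E'
from h import *
s=sense();print(s["tcp_pos"],s["force"],s["opening"])
c=capture("scene");np.savez("scene5.npz",**c);crop(c["img"],310,180,180,150,4,"pics/s9.png")
O=np.array([.529,.136]);thd=1.643;e=np.array([np.cos(thd),np.sin(thd)]);n=np.array([-e[1],e[0]]);d=s["tcp_pos"][:2]-O;print(d@e,d@n)
E
```

```text
t: 19.7
tcp_pos: [0.5371, 0.0079, 0.0328]
eef_rot: [0.001, 0.681, 0.732, 0.0]
force: [-0.1, 0.0, -0.0]
opening: 0.0008
[0.53710181 0.00786152 0.03277689] [-0.10651608  0.01849827 -0.01584961] 0.0007553998480417236
-0.1283890845018086 0.0011633360985012532
```

View pics/s9.png

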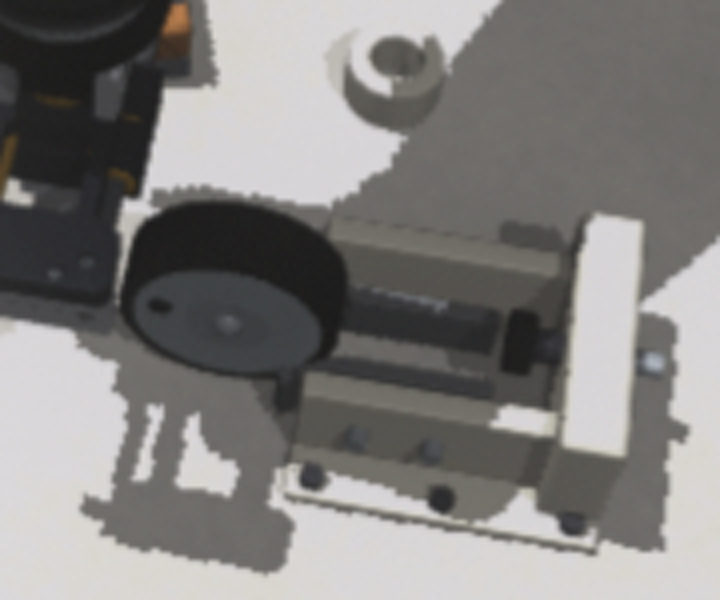

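```bash
python3 - <<'E'
from h import *
t=load("top0.npz");s=load("scene0.npz")
O=np.array([.529,.136]);thd=1.643;e=np.array([np.cos(thd),np.sin(thd)]);n=np.array([-e[1],e[0]])
for c,p,z in((t,(316/6+129.5,322/6+199.5),.045),(t,(316/6+129.5,322/6+199.5),.055),(s,(398/6+369.5,268/6+219.5),.050),(s,(398/6+369.5,268/6+219.5),.045)):
    d=back(c,[p],z)[0][:2]-O;print(d@e,d@n,"hub",d@e-.045)
E
```

```text
0.05029330816982466 -0.0004483519688691855 hub 0.005293308169824665
0.04802427397429416 6.639396306675253e-05 hub 0.00302427397429416
0.05157646029769828 -0.0014578923103656396 hub 0.006576460297698282
0.052081876088113925 0.0015890736489775523 hub 0.007081876088113927
```

```bash
python3 -m pendant '[[-0.005,0.067,0,0,0],[-0.005,0.067,0,0,0],[-0.005,0.067,0,0,0],[-0.005,0.067,0,0,0],[-0.005,0.05,0,0,0],[-0.004,0.05,0,0,0]]'; python3 -m pendant '[[-0.003,0.05,0,0,0],[-0.004,0.05,0,0,0],[-0.004,0.05,0,0,0]]';python3 -m pendant '[[-0.003,0.05,0,0,0],[-0.004,0.05,0,0,0],[-0.004,0.05,0,0,0]]'; python3 -m pendant '[[-0.003,0.05,0,0,0],[-0.004,0.05,0,0,0]]'; python3 - <<'E'
from h import *
s=sense();print(s["tcp_pos"],s["force"],s["opening"])
c=capture("scene");np.savez("scene6.npz",**c);crop(c["img"],310,180,180,150,4,"pics/s10.png")
O=np.array([.529,.136]);thd=1.643;e=np.array([np.cos(thd),np.sin(thd)]);n=np.array([-e[1],e[0]]);d=s["tcp_pos"][:2]-O;print(d@e,d@n)
E
```

```text
t: 20.5
tcp_pos: [0.5355, 0.0289, 0.0324]
eef_rot: [0.002, 0.681, 0.732, -0.0]
force: [1.5, -22.7, 4.8]
opening: 0.0002
t: 20.88
tcp_pos: [0.5345, 0.0388, 0.0322]
eef_rot: [0.001, 0.681, 0.732, -0.0]
force: [-0.0, -7.9, 5.1]
opening: 0.0006
t: 21.25
tcp_pos: [0.5339, 0.0478, 0.0322]
eef_rot: [0.001, 0.681, 0.732, 0.0]
force: [0.9, -6.6, 4.8]
opening: 0.0007
t: 21.5
tcp_pos: [0.5334, 0.0539, 0.0322]
eef_rot: [0.001, 0.681, 0.732, 0.0]
force: [-0.2, -6.9, 3.5]
opening: 0.0003
[0.53343302 0.05388838 0.03218649] [-0.18529695 -6.88410641  3.53549299] 0.00032314176900282186
-0.08221747522705357 0.0015021391066168735
```

View pics/s10.png

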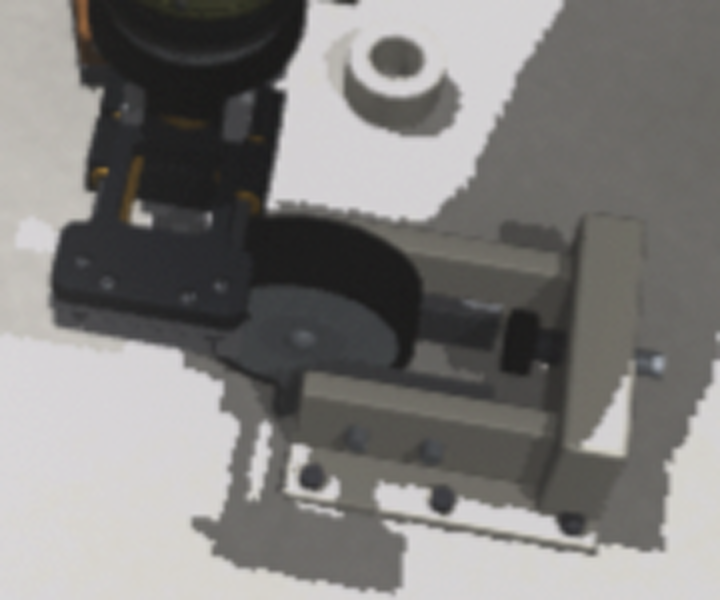

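```bash
python3 -m pendant '[[-0.003,0.05,0,0,0],[-0.004,0.05,0,0,0],[-0.004,0.05,0,0,0]]'; python3 -m pendant '[[-0.003,0.04,0,0,0],[-0.003,0.04,0,0,0],[-0.003,0.04,0,0,0]]';  python3 -m pendant '[[-0.002,0.03,0,0,0],[-0.002,0.03,0,0,0]]';python3 - <<'E'
from h import *
s=sense();print(s["tcp_pos"],s["force"],s["opening"])
c=capture("scene");np.savez("scene7.npz",**c);crop(c["img"],370,215,120,100,6,"pics/s11.png")
O=np.array([.529,.136]);thd=1.643;e=np.array([np.cos(thd),np.sin(thd)]);n=np.array([-e[1],e[0]]);d=s["tcp_pos"][:2]-O;print(d@e,d@n)
E
```

```text
t: 21.92
tcp_pos: [0.5326, 0.063, 0.0321]
eef_rot: [0.0, 0.681, 0.732, 0.0]
force: [0.5, -6.0, 2.7]
opening: 0.0005
t: 22.3
tcp_pos: [0.532, 0.0703, 0.032]
eef_rot: [0.0, 0.681, 0.732, 0.0]
force: [0.1, -4.8, 2.3]
opening: 0.0006
t: 22.55
tcp_pos: [0.5316, 0.074, 0.0318]
eef_rot: [0.0, 0.681, 0.732, 0.0]
force: [0.8, -4.1, 2.9]
opening: 0.0003
[0.53164227 0.07404109 0.03184817] [ 0.81244479 -4.11988421  2.91279865] 0.00026906746495621795
-0.061988090374418714 0.0018343899015416715
```

View pics/s11.png

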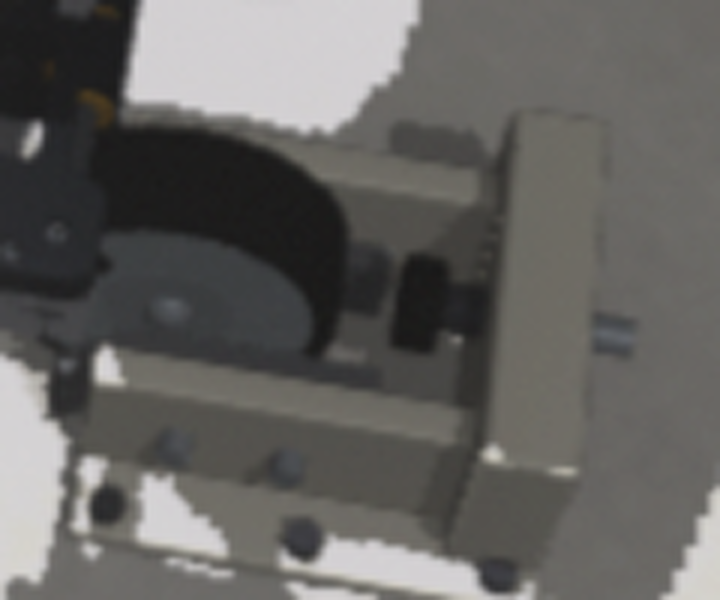

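```bash
python3 -m pendant '[[-0.002,0.03,0,0,0],[-0.002,0.03,0,0,0]]';python3 -m pendant '[[-0.002,0.025,0,0,0],[-0.002,0.025,0,0,0]]'; for i in 1 2 3; do :; done; python3 -m pendant '[[-0.002,0.017,0,0,0]]'; python3 -m pendant '[[-0.001,0.017,0,0,0]]'; python3 - <<'E'
from h import *
s=sense()
c=capture("scene");np.savez("scene8.npz",**c);crop(c["img"],370,215,120,100,6,"pics/s12.png")
O=np.array([.529,.136]);thd=1.643;e=np.array([np.cos(thd),np.sin(thd)]);n=np.array([-e[1],e[0]]);d=s["tcp_pos"][:2]-O;print(d@e,d@n)
E
```

```text
t: 22.85
tcp_pos: [0.5314, 0.0777, 0.0318]
eef_rot: [-0.0, 0.681, 0.732, -0.0]
force: [0.3, -3.3, 2.3]
opening: 0.0005
t: 23.1
tcp_pos: [0.5311, 0.0807, 0.0318]
eef_rot: [-0.0, 0.681, 0.732, -0.0]
force: [0.8, -3.6, 2.3]
opening: 0.0005
t: 23.22
tcp_pos: [0.531, 0.0817, 0.0318]
eef_rot: [-0.0, 0.681, 0.732, -0.0]
force: [0.4, -4.3, 1.5]
opening: 0.0006
t: 23.35
tcp_pos: [0.5309, 0.0827, 0.0318]
eef_rot: [-0.0, 0.681, 0.732, -0.0]
force: [0.7, -4.2, 1.9]
opening: 0.0007
-0.053333566423993096 0.0019046964278276696
```

View pics/s12.png

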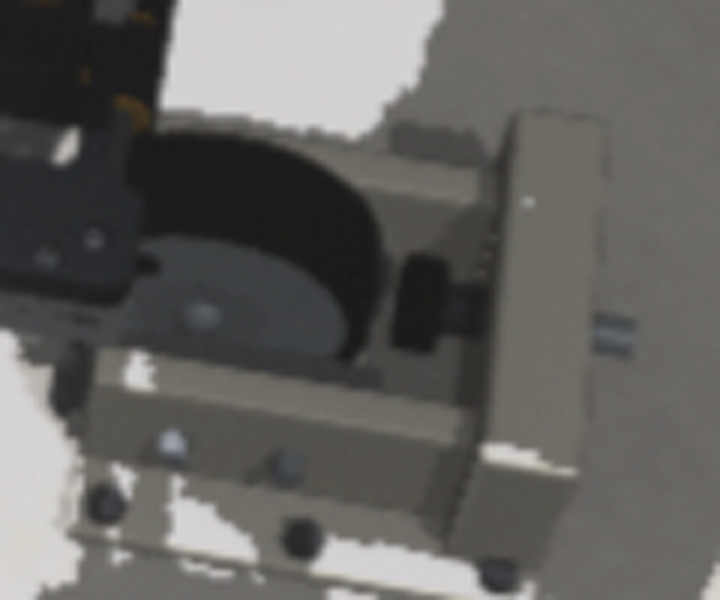

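```bash
python3 -m pendant '[[-0.001,0.017,0,0,0]]'|sed -n '2p;4p'; python3 -m pendant '[[-0.001,0.017,0,0,0]]'|sed -n '2p;4p'; python3 -m pendant '[[-0.001,0.017,0,0,0]]'|sed -n '2p;4p'; python3 -m pendant '[[-0.001,0.017,0,0,0]]'|sed -n '2p;4p'; python3 - <<'E'
from h import *
s=sense()
c=capture("scene");np.savez("scene9.npz",**c);crop(c["img"],370,215,120,100,6,"pics/s13.png")
O=np.array([.529,.136]);thd=1.643;e=np.array([np.cos(thd),np.sin(thd)]);n=np.array([-e[1],e[0]]);d=s["tcp_pos"][:2]-O;print(d@e,d@n)
E
```

```text
tcp_pos: [0.5309, 0.0836, 0.0318]
force: [-0.0, -3.4, 3.3]
tcp_pos: [0.5308, 0.0847, 0.0318]
force: [-0.3, -3.0, 1.7]
tcp_pos: [0.5308, 0.0857, 0.0318]
force: [-0.2, -4.2, 2.7]
tcp_pos: [0.5307, 0.0867, 0.0318]
force: [0.6, -2.9, 2.5]
-0.0492771286553744 0.0018488749172236238
```

View pics/s13.png

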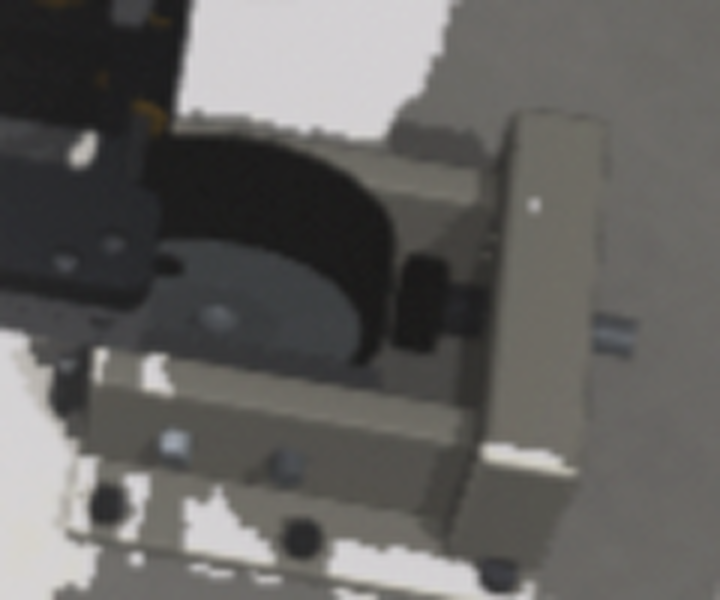

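```bash
python3 -m pendant '[[-0.001,0.017,0,0,0]]'|sed -n '2p;4p'; python3 -m pendant '[[-0.001,0.017,0,0,0]]'|sed -n '2p;4p'; python3 -m pendant '[[-0.001,0.017,0,0,0]]'|sed -n '2p;4p'; python3 -m pendant '[[-0.001,0.017,0,0,0]]'|sed -n '2p;4p'; python3 - <<'E'
from h import *
s=sense()
c=capture("scene");np.savez("scene10.npz",**c);crop(c["img"],370,215,120,100,6,"pics/s14.png")
O=np.array([.529,.136]);thd=1.643;e=np.array([np.cos(thd),np.sin(thd)]);n=np.array([-e[1],e[0]]);d=s["tcp_pos"][:2]-O;print(d@e,d@n)
E
```

```text
tcp_pos: [0.5307, 0.0877, 0.0318]
force: [-0.9, -3.0, 2.0]
tcp_pos: [0.5306, 0.0888, 0.0318]
force: [1.3, -4.0, 2.6]
tcp_pos: [0.5306, 0.0897, 0.0318]
force: [0.2, -5.6, 3.6]
tcp_pos: [0.5306, 0.0904, 0.032]
force: [-0.8, -9.2, 5.4]
-0.045588728001263366 0.001682647062815045
```

View pics/s14.png

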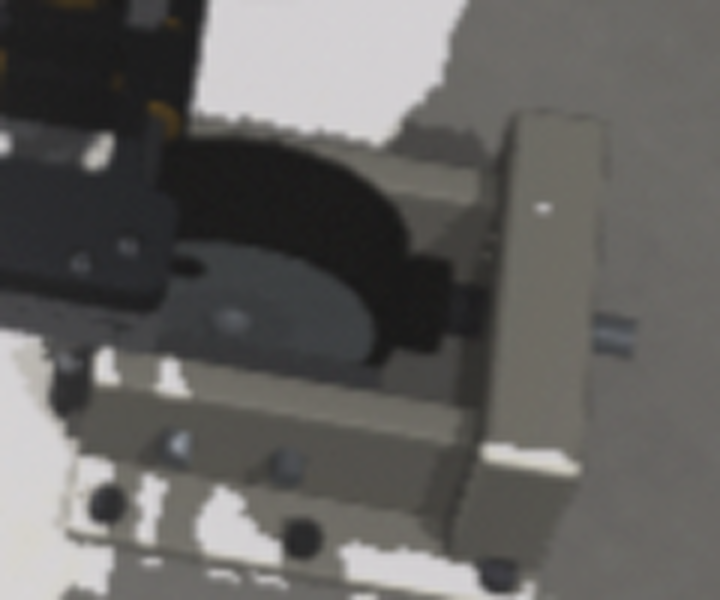

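Contact was at about y=0.089, where the force went from 4.0 to 5.6 to 9.2 N. I'm aiming for about y=0.0925.

```bash
python3 -m pendant '[[-0.001,0.017,0,0,0]]'|sed -n '2p;4p'; python3 -m pendant '[[-0.001,0.013,0,0,0]]'|sed -n '2p;4p'; python3 - <<'E'
from h import *
s=sense();print(s["tcp_pos"],s["force"])
c=capture("scene");np.savez("scene11.npz",**c);crop(c["img"],370,215,120,100,6,"pics/s15.png")
E
```

```text
tcp_pos: [0.5306, 0.0912, 0.0321]
force: [-0.3, -9.9, 5.8]
tcp_pos: [0.5306, 0.0919, 0.0321]
force: [-0.4, -11.1, 5.4]
[0.53056829 0.09191921 0.0321003 ] [ -0.40603249 -11.13622718   5.35146345]
```

View pics/s15.png

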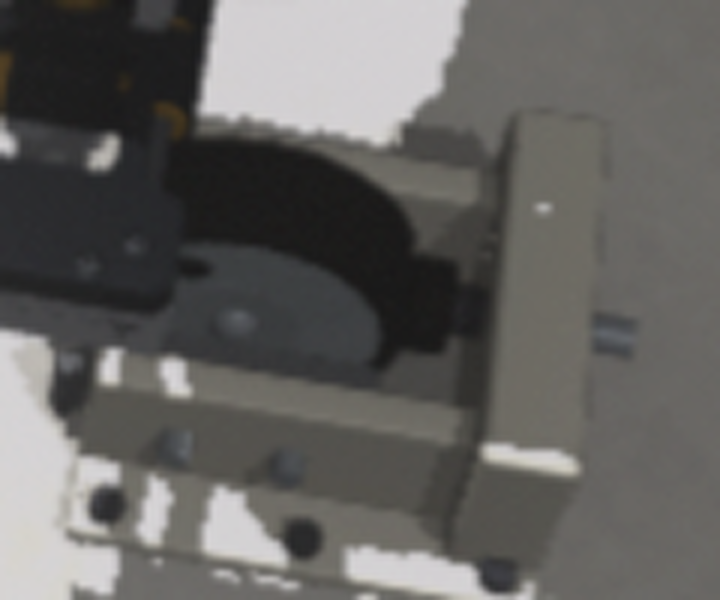

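```bash
cat > buf.py <<'E'
from h import *
import sys
e=np.array([np.cos(1.643),np.sin(1.643)]);O=np.array([.529,.136])
for k in sys.argv[1:]:
    s=load(f"scene{k}.npz");g=cv2.cvtColor(s["img"],cv2.COLOR_BGR2GRAY).astype(float);o=[]
    for rows in(range(259,262),range(269,273)):
        p=g[list(rows),436:452].mean(0);i=np.argmin(p[:8]);lo=p[i];hi=np.median(p[-4:]);hi=p[i:i+9].max();t=(lo+hi)/2
        j=i+np.where(p[i:]>t)[0][0];o.append(436+j-1+(t-p[j-1])/(p[j]-p[j-1]))
    print(k,o)
a=proj(s,[*(O+.055*e),.045])[0];b=proj(s,[*(O+.065*e),.045])[0];print((b-a)/10)
E
python3 buf.py 0 6 7 8 9 10 11
```

```text
0 [np.float64(445.0), np.float64(442.22352941176473)]
6 [np.float64(444.4142857142857), np.float64(442.57608695652175)]
7 [np.float64(444.3529411764706), np.float64(442.5851063829787)]
8 [np.float64(444.375), np.float64(442.3333333333333)]
9 [np.float64(444.36486486486484), np.float64(442.2903225806452)]
10 [np.float64(444.2903225806452), np.float64(443.0)]
11 [np.float64(445.7878787878788), np.float64(443.3703703703704)]
[0.62387108 0.10861237]
```

```bash
python3 -m pendant '[[-0.001,0.013,0,0,0]]'|sed -n '2p;4p'; python3 -m pendant '[[-0.001,0.01,0,0,0]]'|sed -n '2p;4p';python3 - <<'E'
from h import *
s=sense();print(s["tcp_pos"],s["force"])
c=capture("scene");np.savez("scene12.npz",**c)
E
python3 buf.py 9 11 12
```

```text
tcp_pos: [0.5305, 0.0926, 0.0321]
force: [-0.6, -11.4, 5.8]
tcp_pos: [0.5305, 0.0931, 0.0321]
force: [-0.1, -10.9, 6.3]
[0.53049228 0.0931409  0.03212511] [ -0.09694401 -10.92855686   6.28775438]
9 [np.float64(444.36486486486484), np.float64(442.2903225806452)]
11 [np.float64(445.7878787878788), np.float64(443.3703703703704)]
12 [np.float64(436.5), np.float64(444.55357142857144)]
[0.62387108 0.10861237]
```

The edge shift and TCP travel agree on about 3.6 mm of compression. I'll back off gently and check.

```bash
python3 -m pendant '[[0.001,-0.01,0,0,0],[0.001,-0.015,0,0,0],[0.001,-0.02,0,0,0],[0.002,-0.03,0,0,0],[0.003,-0.05,0,0,0],[0.007,-0.1,0,0,0],[0.014,-0.2,0,0,0],[0.02,-0.3,0,0,0],[0,0,0,0,0]]'; python3 - <<'E'
from h import *
s=sense();print(s["tcp_pos"],s["force"])
c=capture("scene");np.savez("scene13.npz",**c);crop(c["img"],370,215,120,100,6,"pics/s16.png")
E
python3 buf.py 9 12 13
```

```text
t: 26.22
tcp_pos: [0.5333, 0.0489, 0.0318]
eef_rot: [0.0, 0.682, 0.732, -0.0]
force: [-0.4, -0.1, 0.2]
opening: 0.0002
[0.53329124 0.04891229 0.03182113] [-0.36355104 -0.05407307  0.20670108]
9 [np.float64(444.36486486486484), np.float64(442.2903225806452)]
12 [np.float64(436.5), np.float64(444.55357142857144)]
13 [np.float64(445.54411764705884), np.float64(443.3783783783784)]
[0.62387108 0.10861237]
```

View pics/s16.png

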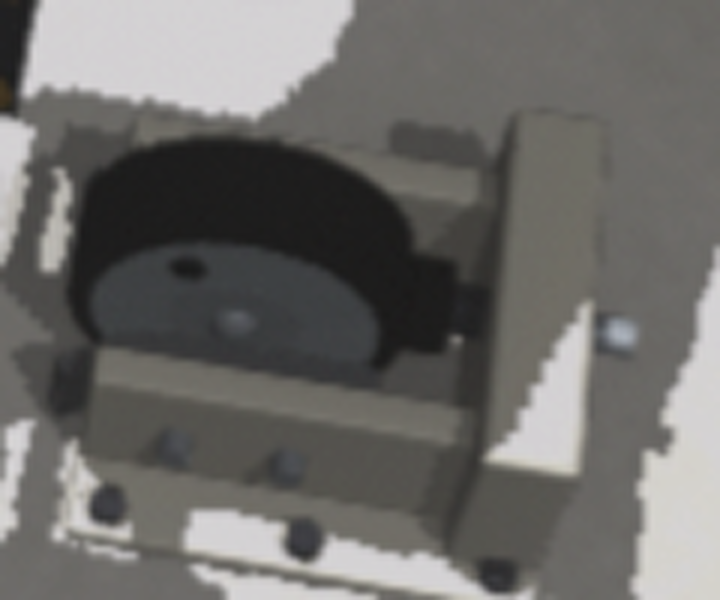

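The buffer seems to have sprung back to about 1.8 mm, which is marginal. I'll feel for the rim again and measure.

```bash
python3 -m pendant '[[-0.006,0.1,0,0,0],[-0.006,0.1,0,0,0],[-0.006,0.1,0,0,0],[-0.006,0.1,0,0,0],[-0.006,0.1,0,0,0],[-0.006,0.08,0,0,0],[-0.004,0.06,0,0,0],[0,0,0,0,0]]' | sed -n '2p;4p'; for k in 1; do python3 -m pendant '[[0,0.008,0,0,0]]'| sed -n '2p;4p'; python3 -m pendant '[[0,0.008,0,0,0]]'| sed -n '2p;4p'; python3 -m pendant '[[0,0.008,0,0,0]]'| sed -n '2p;4p'; python3 -m pendant '[[0,0.008,0,0,0]]'| sed -n '2p;4p'; done
```

```text
tcp_pos: [0.5308, 0.089, 0.0318]
force: [-0.5, -0.1, 0.4]
tcp_pos: [0.5308, 0.0892, 0.0318]
force: [0.5, 0.5, 0.3]
tcp_pos: [0.5308, 0.0897, 0.0318]
force: [-0.9, 0.0, -0.5]
tcp_pos: [0.5308, 0.0902, 0.0318]
force: [-0.7, -0.8, 0.3]
tcp_pos: [0.5308, 0.0907, 0.0318]
force: [-0.9, -0.1, -0.2]
```

```bash
python3 -m pendant '[[0,0.008,0,0,0]]'| sed -n '2p;4p'; python3 -m pendant '[[0,0.008,0,0,0]]'| sed -n '2p;4p'; python3 -m pendant '[[0,0.008,0,0,0]]'| sed -n '2p;4p'; python3 -m pendant '[[0,0.008,0,0,0]]'| sed -n '2p;4p';
```

```text
tcp_pos: [0.5308, 0.0912, 0.0318]
force: [-0.0, 0.8, -0.3]
tcp_pos: [0.5308, 0.0916, 0.0318]
force: [-0.6, -3.8, 0.4]
tcp_pos: [0.5308, 0.0917, 0.0319]
force: [-0.6, -7.2, 3.1]
tcp_pos: [0.5308, 0.0919, 0.0319]
force: [-0.8, -8.4, 3.5]
```

```bash
python3 -m pendant '[[-0.001,0.012,0,0,0]]'| sed -n '2p;4p'; python3 -m pendant '[[-0.001,0.012,0,0,0]]'| sed -n '2p;4p'; python3 -m pendant '[[-0.001,0.012,0,0,0]]'| sed -n '2p;4p'; python3 -c "
from h import *
c=capture('scene');np.savez('scene14.npz',**c)"; python3 buf.py 9 13 14
```

```text
tcp_pos: [0.5309, 0.0925, 0.0321]
force: [-0.6, -9.9, 4.0]
tcp_pos: [0.5308, 0.0931, 0.0321]
force: [-0.7, -10.3, 3.8]
tcp_pos: [0.5308, 0.0937, 0.0321]
force: [0.0, -11.4, 3.9]
9 [np.float64(444.36486486486484), np.float64(442.2903225806452)]
13 [np.float64(445.54411764705884), np.float64(443.3783783783784)]
14 [np.float64(446.65), np.float64(444.8)]
[0.62387108 0.10861237]
```

```bash
python3 -m pendant '[[-0.001,0.012,0,0,0]]'| sed -n '2p;4p'; python3 -m pendant '[[0,0.003,0,0,0],[0,0,0,0,0]]'| sed -n '2p;4p'; python3 -c "
from h import *
c=capture('scene');np.savez('scene15.npz',**c)"; python3 buf.py 9 14 15
python3 -m pendant '[[0,-0.004,0,0,0],[0,-0.004,0,0,0]]'| sed -n '2p;4p';python3 -m pendant '[[0,-0.004,0,0,0],[0,-0.004,0,0,0]]'| sed -n '2p;4p';python3 -m pendant '[[0,-0.004,0,0,0],[0,-0.004,0,0,0]]'| sed -n '2p;4p';python3 -m pendant '[[0,-0.004,0,0,0],[0,-0.004,0,0,0]]'| sed -n '2p;4p'
```

```text
tcp_pos: [0.5308, 0.0944, 0.0321]
force: [-0.8, -12.3, 5.0]
tcp_pos: [0.5307, 0.0945, 0.0321]
force: [-0.6, -12.4, 3.8]
9 [np.float64(444.36486486486484), np.float64(442.2903225806452)]
14 [np.float64(446.65), np.float64(444.8)]
15 [np.float64(437.0), np.float64(445.03846153846155)]
[0.62387108 0.10861237]
tcp_pos: [0.5307, 0.0944, 0.032]
force: [-0.1, -6.9, 2.6]
tcp_pos: [0.5307, 0.0943, 0.032]
force: [-0.9, -4.7, 2.6]
tcp_pos: [0.5307, 0.0943, 0.0319]
force: [0.8, -1.8, 2.4]
tcp_pos: [0.5304, 0.094, 0.0317]
force: [-0.0, -0.6, -0.6]
```

```bash
python3 -m pendant '[[0,-0.008,0,0,0],[0,-0.016,0,0,0],[0.001,-0.02,0,0,0],[0.001,-0.03,0,0,0],[0.003,-0.05,0,0,0],[0.007,-0.1,0,0,0],[0.014,-0.2,0,0,0],[0.02,-0.3,0,0,0],[0,0,0,0,0]]'| sed -n '1p;2p;4p'; python3 -c "
from h import *
c=capture('scene');np.savez('scene16.npz',**c)"; python3 buf.py 9 13 15 16
```

```text
t: 31.25
tcp_pos: [0.5334, 0.0489, 0.0318]
force: [-0.1, 0.4, -0.1]
9 [np.float64(444.36486486486484), np.float64(442.2903225806452)]
13 [np.float64(445.54411764705884), np.float64(443.3783783783784)]
15 [np.float64(437.0), np.float64(445.03846153846155)]
16 [np.float64(445.2121212121212), np.float64(444.18333333333334)]
[0.62387108 0.10861237]
```

```bash
python3 -m pendant '[[-0.007,0.1,0,0,0],[-0.006,0.1,0,0,0],[-0.006,0.1,0,0,0],[-0.006,0.1,0,0,0],[-0.006,0.1,0,0,0],[-0.006,0.1,0,0,0],[-0.005,0.08,0,0,0],[0,0,0,0,0]]' | sed -n '2p;4p'; python3 -m pendant '[[0,0.006,0,0,0]]'| sed -n '2p;4p'; python3 -m pendant '[[0,0.006,0,0,0]]'| sed -n '2p;4p'; python3 -m pendant '[[0,0.006,0,0,0]]'| sed -n '2p;4p'
```

```text
tcp_pos: [0.5308, 0.0914, 0.0318]
force: [0.2, -0.7, -0.4]
tcp_pos: [0.5308, 0.0915, 0.0318]
force: [-0.0, 0.3, 0.0]
tcp_pos: [0.5308, 0.0917, 0.0318]
force: [0.2, -2.2, 0.6]
tcp_pos: [0.5308, 0.0918, 0.0318]
force: [-0.0, -7.7, 1.4]
```

```bash
python3 -m pendant '[[-0.001,0.012,0,0,0],[-0.001,0.012,0,0,0]]'| sed -n '2p;4p'; python3 -m pendant '[[0,0.012,0,0,0],[0,0.01,0,0,0]]'| sed -n '2p;4p'; python3 -m pendant '[[0,0.008,0,0,0],[0,0,0,0,0]]'| sed -n '2p;4p'
python3 -m pendant '[[0,-0.003,0,0,0],[0,-0.003,0,0,0],[0,-0.003,0,0,0],[0,-0.003,0,0,0],[0,-0.003,0,0,0],[0,-0.003,0,0,0],[0,-0.003,0,0,0],[0,-0.003,0,0,0],[0,-0.003,0,0,0],[0,-0.003,0,0,0],[0,-0.003,0,0,0],[0,-0.003,0,0,0],[0,-0.003,0,0,0],[0,-0.003,0,0,0]]'| sed -n '2p;4p'; python3 -m pendant '[[0,-0.003,0,0,0],[0,-0.003,0,0,0],[0,-0.003,0,0,0],[0,-0.003,0,0,0],[0,-0.003,0,0,0],[0,-0.003,0,0,0],[0,-0.003,0,0,0],[0,-0.003,0,0,0],[0,-0.003,0,0,0],[0,-0.003,0,0,0],[0,-0.003,0,0,0],[0,-0.003,0,0,0],[0,-0.003,0,0,0],[0,-0.003,0,0,0]]'| sed -n '2p;4p'
```

```text
tcp_pos: [0.5308, 0.0927, 0.032]
force: [-0.5, -10.4, 3.6]
tcp_pos: [0.5308, 0.0938, 0.0321]
force: [-1.2, -11.9, 3.6]
tcp_pos: [0.5308, 0.0943, 0.0321]
force: [-1.4, -11.0, 3.5]
tcp_pos: [0.5306, 0.093, 0.0318]
force: [0.6, -1.1, 0.4]
tcp_pos: [0.5307, 0.0904, 0.0318]
force: [0.6, 0.2, 0.3]
```

```bash
python3 -m pendant '[[0.003,-0.05,0,0,0],[0.007,-0.1,0,0,0],[0.014,-0.2,0,0,0],[0.02,-0.33,0,0,0],[0,0,0,0,0]]'| sed -n '1p;2p;4p'; python3 - <<'E'
from h import *
cs=[capture('scene') for _ in range(4)]
c=cs[0];c["img"]=np.mean([k["img"].astype(float) for k in cs],0).round().astype('uint8');np.savez('scene17.npz',**c)
E
python3 buf.py 9 13 16 17
python3 - <<'E'
from h import *
# profiles row-wise around buffer for 7,13,16,17
for k in(7,9,13,16,17):
    g=cv2.cvtColor(load(f"scene{k}.npz")["img"],cv2.COLOR_BGR2GRAY).astype(int)
    print(k,[g[r,438:450].tolist() for r in(260,261,270)])
E
```

```text
t: 37.55
tcp_pos: [0.5334, 0.048, 0.0319]
force: [0.5, -0.4, 0.4]
9 [np.float64(444.36486486486484), np.float64(442.2903225806452)]
13 [np.float64(445.54411764705884), np.float64(443.3783783783784)]
16 [np.float64(445.2121212121212), np.float64(444.18333333333334)]
17 [np.float64(444.22222222222223), np.float64(443.40277777777777)]
[0.62387108 0.10861237]
7 [[18, 19, 19, 19, 18, 19, 26, 39, 45, 46, 43, 43], [19, 21, 19, 19, 19, 21, 27, 38, 44, 44, 40, 38], [19, 20, 20, 20, 26, 40, 46, 38, 35, 26, 23, 24]]
9 [[19, 19, 19, 19, 19, 20, 27, 40, 45, 45, 42, 36], [19, 18, 19, 19, 19, 21, 26, 38, 44, 43, 39, 35], [20, 20, 19, 20, 23, 28, 31, 28, 26, 23, 23, 24]]
13 [[21, 19, 21, 20, 20, 19, 20, 26, 38, 46, 42, 38], [20, 19, 21, 21, 20, 20, 21, 25, 36, 44, 41, 37], [20, 21, 21, 20, 21, 23, 29, 37, 35, 25, 24, 26]]
16 [[19, 19, 20, 20, 20, 20, 21, 25, 36, 46, 44, 38], [19, 20, 21, 21, 21, 20, 21, 25, 36, 44, 40, 36], [20, 20, 21, 20, 21, 22, 28, 36, 35, 26, 25, 26]]
17 [[19, 19, 20, 20, 20, 20, 20, 23, 34, 46, 43, 37], [19, 20, 20, 20, 21, 20, 21, 23, 34, 44, 40, 36], [20, 20, 21, 20, 21, 22, 28, 37, 35, 26, 25, 26]]
```

```bash
python3 - <<'E'
from h import *
c=capture('scene');cv2.imwrite("pics/fin.png",c["img"])
s0=load("scene0.npz")["img"]
g0=cv2.cvtColor(s0,cv2.COLOR_BGR2GRAY);g=cv2.cvtColor(c["img"],cv2.COLOR_BGR2GRAY)
for n,(x,y,w,h) in dict(block=(318,142,48,64),bush=(388,180,40,34),bottle=(290,325,60,72),disc=(172,320,60,56)).items():
    r=cv2.matchTemplate(g[y-8:y+h+8,x-8:x+w+8],g0[y:y+h,x:x+w],cv2.TM_CCOEFF_NORMED);_,v,_,l=cv2.minMaxLoc(r);print(n,v,l[0]-8,l[1]-8)
a,b,w,h=375,225,75,60
O=np.array([.529,.136]);thd=1.643;e=np.array([np.cos(thd),np.sin(thd)]);n=np.array([-e[1],e[0]])
im=cv2.resize(np.clip(c["img"][b:b+h,a:a+w]*1.8,0,255).astype('uint8'),None,fx=8,fy=8);q=O+.0075*e;P=wheelpts(q[0],q[1],thd)
for k in(0,1):cv2.polylines(im,[((proj(c,P[k*60:k*60+60])-(a,b)+.5)*8).astype(np.int32)],True,(0,0,255) if k==0 else (0,255,0),1)
cv2.imwrite("pics/cmp4.png",im)
E
```

```text
block 0.48977476358413696 4 1
bush 0.988835871219635 0 0
bottle 0.9997867345809937 0 0
disc 0.9999193549156189 0 0
```

View pics/cmp4.png

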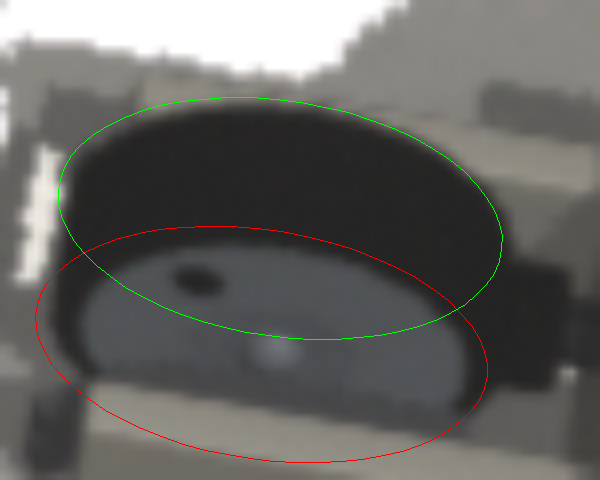

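View pics/fin.png

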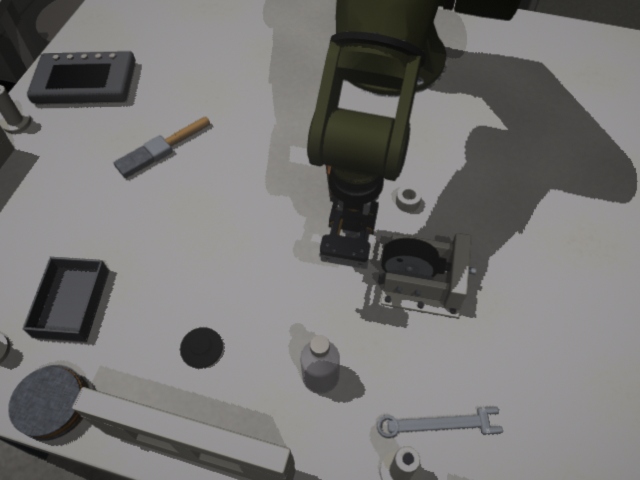

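The wheel stands straight between the cheeks, against the buffer. The finger is well behind it, and the bystanders I can see haven't moved. Handing in.

```bash
python3 -c "
from rig import job_done,sense
print(job_done());print(sense()['t'])"
```

```text
the job is handed in; nothing more can be done
None
the job is handed in; nothing more can be done
```

The wheel is parked upright between the pads with the buffer still pressed by about 2.2 mm. I handed the job in at about 38 s of the 72 s allowed.

**Rolling:** I rolled it on its rim in three pinched stretches, letting go and looking after each. After the second stretch the balance hole was at the bottom, outside the dock. It did not roll perfectly: in the first stretch it turned about 116° where pure rolling would give about 131°, so it skidded slightly, by roughly 12 mm.

**Pushing in:** I pushed the rim from behind with the fingers shut, with a brief spike of about 23 N at first contact, and felt the buffer at a hub position about 7 mm past the pads point. I pressed it in to about 4.5–5 mm.

**Buffer after letting go:** The buffer spring pushed the wheel back each time I let go, leaving about 1.8 and then 2.0 mm after the first two pushes. After a third push with a slower release it held at about 2.2 mm. That figure comes from the buffer's edge in the image, and the first two agreed roughly with the tool position when I felt for the rim. It is accurate to about 0.5 mm, so the margin over the 1.5 mm minimum is modest.

**Last checks:**
- **Wheel:** it looked upright, square and central in the scene camera only, to within a few mm.
- **Robot:** the fingers were about 45 mm behind the wheel, with no force on the tool.
- **Bystanders:** the bottle, disc and bushing showed no movement. The sanding block was partly hidden by the arm, so its image match was inconclusive; I felt no contact that would suggest it was touched.

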